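# Snap an amplifier module into the test dock

### The job

Take the amplifier module with the red handle, set it down on the yellow loading ramp of the blue test dock with its brass contact end pointing into the dock, and let go of it. Then push it up the ramp into the bay until it is fully home and the orange spring catch has clicked out behind it. Leave the module with the black handle, the screwdriver and the roll of tape where they are.

Things in the scene. Friction and masses are not known exactly. Their poses are not given: they have to be found in the camera images.
- module_handle (a point): Module to load (red handle), loose, 0.35 to 0.7 kg, starts flat on the table. Centre of its red handle bar: 63 mm over the underside, over the body's middle. Bar 70 long (x), 16 wide (y), 18 high, on two end posts (48 clear between, 22 clear below). x to the brass contact end, y left, z up.
- module: The red-handled module's aluminium body, a flat block 115 mm long (x, front to +x) x 90 wide (y) x 32 high, flat below; the two upright front corners bevelled 8. Origin: centre of its underside. Low cooling fins beside the handle rise 5 above the body.
- module_nose (a point): Middle of the lower edge of the red module's front (brass contact) end: 57.5 mm ahead of the handle's centre along x, 63 below it. Axes as the module's.
- dock: Blue test dock, fixed, place and direction vary. Origin at table height under the ramp's crest, mid-width; x is the sliding direction into the bay, y left, z up. Bay from x = 0 to a stop block (face at x = 135 mm, 50 high): level floor 6 high, side walls 36 high with inner faces at y = +-47.5 (2.5 play each side of the module).
- dock_ramp (a point): Middle of the dock's yellow loading ramp, on its surface (dock frame x = -37.5 mm, 3 high). The ramp rises from table height at x = -75 to 6 at x = 0 (4.6 degrees) and is 135 wide. Beside it guide plates 28 high narrow like a funnel from y = +-66 at x = -75 to +-47.5 near x = 0. Axes as the dock's.
- dock_strips (a point): Middle between the two dark hold-down strips over the inner bay (dock frame x = 110 mm, y = 0, 46 high). They cover x = 85 to 135, reach inwards to y = +-35.5, undersides 46 and tops 52 over the table: 8 above the body of a seated module, so it can only be slid in along x; its handle passes between them. Axes as the dock's.
- catch_tip (a point): Tip of the orange spring catch in the dock's left wall: dock x = 10 mm, y = 37.5 (10 inside the wall), 26 high, when sprung out. Catch 16 to 36 high. Ramp side: a 30 degree wedge (x = -17 to 4); bay side square, at x = 17. A module home against the stop has its back at x = 20. Catch housing: x = -20 to 22, y = 60 to 111, 41 high.
- catch (a joint): Catch travel outwards (dock +y), m: 0 sprung fully out into the bay, 0.014 fully aside. Spring force 3 N at 0, 6 N at 0.010. Sliding the module past takes about 5 to 15 N. The module's flank holds it aside until the module is home; then it springs back to 0 behind the module's back face.
- spare_handle (a point): Another module of the same shape with a black handle, on the bench: centre of its handle bar, 63 mm over the table. Leave it alone. The two modules may change places.
- screwdriver_grip (a point): Loose screwdriver with a green handle, about 190 mm long, lying on the table: a point on its handle. Leave it alone.
- tape_mid (a point): Loose roll of paper tape lying flat, 90 mm across, 24 high: its centre. Leave it alone.

How it is judged:
By the outcome, as a careful person would: the job done as asked, in the order asked, and still so for the second after the job is handed in, with the robot touching nothing.
It also fails if it takes over 61 s, if anything falls off the work surface, if the arm or the gripper's body presses on something with over 40 N, if the wrist force passes 120 N, or if a joint passes its speed limit or range.

### The arm

A 6-joint arm with a two-finger parallel gripper is mounted at the origin on the work surface. World frame = base frame: x ahead of the robot, y to its left, z up, the work surface at z = 0. Lengths are in m, angles in rad, forces in N, time in s.
With the tool pointing down it reaches from about 0.375 to 0.9 m from the base axis. Payload 3.1 kg.
Tool frame: the origin (TCP) lies between the finger pads; the fingertips stand 11 mm ahead of it and the grasp point (between the pads) lies 8 mm behind it; z points along the fingers, y is the direction in which the jaws open and shut (so a half turn about z gives the same grasp; the last joint's range is limited). The gripper opens to 85 mm and grips with 20 to 120 N. Pads are 22 mm wide; open, the fingers measure 114 mm over their backs; the gripper's body (76 mm by 85 mm) begins 54 mm behind the grasp point. The pads swing forward as they close: fully open they stand 13 mm farther back than shut.
Start: joints at [1.105, 0.527, 1.433, -0, 1.181, -0.178], TCP at [0.177, 0.599, 0.242] pointing down, gripper open.
Joint ranges: [-3.08, 3.08], [-0.75, 2.2], [0.22, 2.44], [-1.43, 4.57], [0, 2.65], [-2.85, 2.85]. Speed limits (rad/s): [2.79, 2.79, 3.14, 3.14, 3.14, 3.14].

### API

Orientations are given as a unit quaternion [x, y, z, w].
In Python, from station import manip gives the robot as it stands.
- The arm moves only by the tool move_arm, never from a script. Its argument "deltas" is a list of rows, each a list of 5 numbers: the shift along the tool's x, y, z in units of 40 cm (1.0 is 40 cm), then the turn about the tool's z in units of 0.5 rad (1.0 is 0.5 rad), then the opening in per cent of the stroke, from 0 (shut) to 100 (fully open). In form: [[x, y, z, twist, grip], ...]. A call has exactly 8 rows; each row is the pose to reach, as a shift and turn from the pose commanded when the call began, along the tool's axes at that moment; what a row does not reach only later rows make up. A row lasts 1/12 s, in which the tool goes at most 41.7 mm and 7.16 degrees, less where a joint would pass 70% of its speed; a pose out of reach is approached as far as the arm can. A call with a number of a shift or a turn outside -1 to 1 is refused whole. A call with a gripper value outside its range is refused whole. The fingers move at their own pace and stop on an object; "force" is the grip in N (left out, the last holds). Time passes only in rows, so rows that repeat a pose let the fingers close, or fill a call up. It gives the time, the measured TCP pose, the force and the opening at its end, in the units of the state.
- manip.sense(): the state, without advancing time (a new reading comes with each control period).
- manip.snapshot(name): name is "side" or "top" or "wrist"; returns (picture, depth): 480x640x3 uint8, red, green, blue; 480x640 float32, m along the optical axis (not along the pixel's ray), 0 where there is no reading.
- manip.get_calibration(name): a dict with "vfov" (degrees; the focal length in pixels is half the picture's height over the tangent of half this angle, whatever the lens; pixels are square), "cx", "cy" (the principal point, pixels), "pose" (4x4, takes a point from camera to world coordinates). Camera axes: x right, y down, z forward; pixel columns grow to the right and rows downward; lengths in m; the calibration is good to about 2 mm. A picture is of the moment at which its call begins: read the wrist's pose just before it. get_calibration takes no time and is no camera call; for the wrist camera it gives the pose at the moment of the call.
- manip.sign_off(): hands the job in, once; it reports no verdict.
The state is a dict: "t": time; "q": joint angles; "qd": joint speeds; "tau": joint torques, N m; "tcp_pos": TCP position; "tool_rot": TCP orientation; "force": force on the tool from outside, world axes, zero at the start; "ft_torque": the same for the moment, N m; "finger_gap": opening from 0.0 (shut) to 1.0 (fully open).
Only numpy, scipy, OpenCV 4.12 (cv2) and the standard library are available. Lean on these libraries where they do the work, as an engineer would, in place of code of your own. Each camera call takes 0.05 s, during which the arm holds its last target.

## Working session

There is one attempt and no reset: what is moved stays moved. The work goes in short steps, Python scripts to look and compute and a tool call to move; the robot and the scene stay as the last step left them, time stands still between calls to the robot, and variables do not carry over. Pictures are saved under pics/ and viewed, and the job is handed in when it is done.

Besides the shell and the picture viewer there is one more tool, called after "Call:" in YAML: its name, and indented under it one key for each argument. move_arm: Moves the arm, as the interface text tells. Its arguments: {"type":"object","properties":{"deltas":{"type":"array","items":{"type":"array","items":{"type":"number"}}},"force":{"type":"number"}},"required":["deltas"]}

```bash
ls; mkdir -p pics
python3 - <<'E'
from station import manip
import cv2,numpy as np
s=manip.sense();print(s)
for n in ["side","top","wrist"]:
    c=manip.get_calibration(n);print(n,c)
    p,d=manip.snapshot(n);cv2.imwrite(f"pics/{n}0.png",p[:,:,::-1]);np.savez(f"pics/{n}0.npz",p=p,d=d,pose=c["pose"],f=240/np.tan(np.radians(c["vfov"]/2)),cx=c["cx"],cy=c["cy"])
E
```

```text
pics
{'t': 0.0, 'q': array([ 1.10550420e+00,  5.28446245e-01,  1.43388066e+00,  2.11889315e-05,
        1.18142454e+00, -1.78511579e-01]), 'qd': array([ 8.25570094e-04, -5.11678855e-05, -1.53299284e-03, -7.26813106e-04,
       -1.30239557e-03,  8.89049568e-04]), 'tau': array([ 8.60961536e-04, -4.42347515e+01, -1.78026330e+01,  2.64051351e-06,
        8.49741278e-03, -6.13056613e-06]), 'tcp_pos': array([0.17645137, 0.59885929, 0.24135273]), 'tool_rot': array([ 1.42903317e-01,  9.89736064e-01, -1.02085386e-03, -3.50783812e-04]), 'force': array([ 0.4540633 , -0.31604641,  0.43937915]), 'ft_torque': array([ 0.02501767, -0.01787228,  0.02094687]), 'finger_gap': 0.9994873109300243}
side {'vfov': 55.127669545479584, 'cx': 313.1722484386871, 'cy': 229.67647963844152, 'pose': array([[ 0.920364  , -0.25588723,  0.29572257,  0.32914425],
       [-0.3910604 , -0.60487174,  0.69368721, -0.7190293 ],
       [ 0.00136853, -0.75409012, -0.65676953,  0.67198598],
       [ 0.        ,  0.        ,  0.        ,  1.        ]])}
top {'vfov': 53.53778136343878, 'cx': 315.6653043802392, 'cy': 234.18792905786037, 'pose': array([[-0.01158784, -0.98111464,  0.19307973,  0.4232418 ],
       [-0.99972716,  0.01528386,  0.01766391, -0.09104271],
       [-0.02028132, -0.19282236, -0.98102406,  0.86556863],
       [ 0.        ,  0.        ,  0.        ,  1.        ]])}
wrist {'vfov': 71.5899729393015, 'cx': 324.1679010394107, 'cy': 241.72260782412144, 'pose': array([[ 0.28267607,  0.92533863,  0.25267104,  0.11084592],
       [ 0.95921045, -0.27184228, -0.07756995,  0.61760294],
       [-0.0030918 ,  0.26429187, -0.96443779,  0.3730671 ],
       [ 0.        ,  0.        ,  0.        ,  1.        ]])}
```

View pics/side0.png

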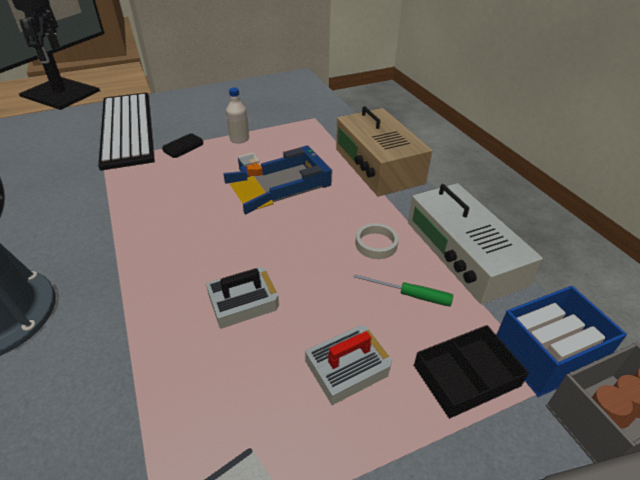

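View pics/top0.png

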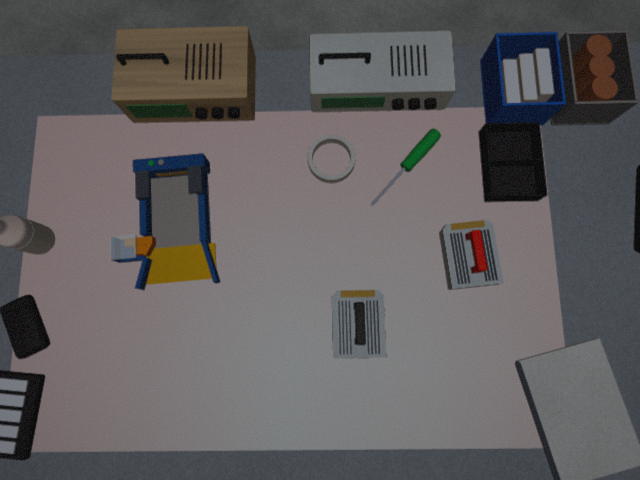

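View pics/wrist0.png

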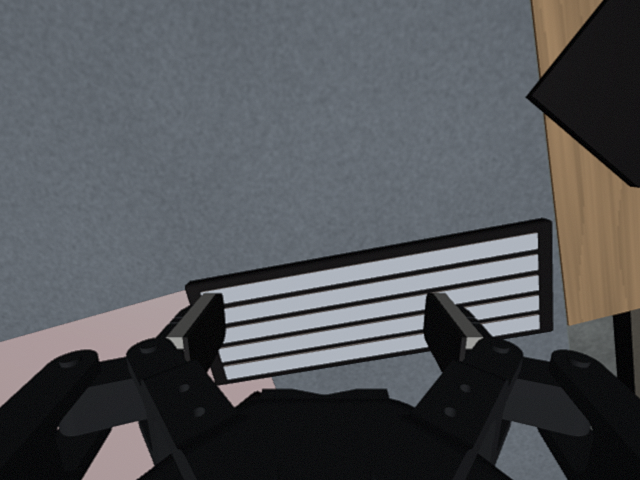

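The top view has the red module near (478,250) with its brass end up. The dock is near (175,220), ramp towards the robot, catch at (145,247). The black module is at (358,325), the tape at (331,158) and the screwdriver at (405,165). Next I'll measure their positions.

```bash
cat > h.py <<'E'
import numpy as np,cv2
def load(n):
    z=np.load(f"pics/{n}.npz");return z
def onplane(z,uv,h):
    uv=np.atleast_2d(uv).astype(float);P=z["pose"]
    r=np.c_[(uv[:,0]-z["cx"])/z["f"],(uv[:,1]-z["cy"])/z["f"],np.ones(len(uv))]@P[:3,:3].T
    t=(h-P[2,3])/r[:,2];return P[:3,3]+r*t[:,None]
def cloud(z):
    v,u=np.mgrid[0:480,0:640];d=z["d"]
    X=np.stack([(u-z["cx"])/z["f"]*d,(v-z["cy"])/z["f"]*d,d],-1)
    return X@z["pose"][:3,:3].T+z["pose"][:3,3]
def mask(z,name):
    h=cv2.cvtColor(z["p"],cv2.COLOR_RGB2HSV).astype(int);H,S,V=h[...,0],h[...,1],h[...,2]
    m={"red":((H<5)|(H>175))&(S>170)&(V>90),"yellow":(H>=18)&(H<32)&(S>190)&(V>90),
     "orange":(H>=8)&(H<18)&(S>190)&(V>120),"blue":(H>100)&(H<118)&(S>150)&(V>50),"brass":(H>=15)&(H<26)&(S>90)&(S<190)&(V>90)}[name]
    return m.astype(np.uint8)
E
python3 - <<'E'
from h import *
for n in ["top0","side0"]:
    z=load(n);C=cloud(z)
    for c in ["red","yellow","orange","blue","brass"]:
        m=mask(z,c);k,l,st,ce=cv2.connectedComponentsWithStats(m)
        for i in range(1,k):
            if st[i,4]<40: continue
            P=C[(l==i)&(z["d"]>0)]
            print(n,c,st[i],ce[i].round(1),"med",np.median(P,0).round(3),"min",np.percentile(P,2,axis=0).round(3),"max",np.percentile(P,98,axis=0).round(3))
    for uv in [(320,430)]:
        print("table",C[uv[1],uv[0]])
E
```

```text
top0 red [472 230  15  41 353] [479. 250.] med [ 0.548 -0.35   0.072] min [ 0.516 -0.359  0.068] max [ 0.581 -0.342  0.075]
top0 yellow [209 243   7  21  66] [212.4 250.3] med [0.567 0.114 0.005] min [0.545 0.111 0.002] max [0.577 0.121 0.009]
top0 yellow [ 147  245   64   39 1929] [177.7 264.2] med [0.54  0.179 0.003] min [ 0.511  0.126 -0.   ] max [0.572 0.229 0.008]
top0 orange [137 237  15  17 192] [143.4 244.1] med [0.573 0.232 0.036] min [0.559 0.218 0.033] max [0.586 0.243 0.039]
top0 blue [ 491   32   75   93 1432] [526.7  79.8] med [ 0.826 -0.455  0.087] min [ 0.799 -0.528  0.022] max [ 0.938 -0.404  0.092]
top0 blue [134 154  70  17 730] [169.8 162.7] med [0.72  0.183 0.05 ] min [0.707 0.128 0.047] max [0.733 0.25  0.053]
top0 blue [198 194  19  88 445] [204.7 232.7] med [0.597 0.125 0.035] min [0.51  0.103 0.025] max [0.662 0.135 0.038]
top0 blue [140 200   7  35 202] [142.7 216.4] med [0.625 0.235 0.036] min [0.594 0.23  0.033] max [0.654 0.242 0.039]
top0 blue [120 256  28  32 174] [139.  267.9] med [0.536 0.238 0.027] min [0.499 0.228 0.01 ] max [0.556 0.279 0.03 ]
top0
[... 2471 characters left out ...]
 max [0.399 1.429 0.006]
side0 brass [   0   75   55   43 1331] [19.8 96.5] med [-0.008  0.98   0.002] min [-0.063  0.852 -0.001] max [0.078 1.144 0.005]
side0 brass [372 109  18  13  77] [381.3 114. ] med [0.936 0.246 0.102] min [0.919 0.209 0.1  ] max [0.952 0.269 0.105]
side0 brass [ 338  114   94   78 2169] [393.7 156.7] med [0.877 0.041 0.091] min [0.821 0.037 0.011] max [0.952 0.254 0.103]
side0 brass [261 271  15  23 137] [268.2 282.1] med [ 0.481 -0.15   0.034] min [ 0.476 -0.177  0.031] max [ 0.486 -0.12   0.036]
side0 brass [367 330  22  29 174] [377.8 346.2] med [ 0.6   -0.355  0.034] min [ 0.583 -0.376  0.031] max [ 0.606 -0.323  0.068]
table [ 0.46364082 -0.430641    0.00236615]
```

Run:
```python
from h import *
def pca(P):
    c=P.mean(0);w,v=np.linalg.eigh(np.cov((P-c).T));a=v[:,1];a=a*np.sign(a[0]);return c,np.degrees(np.arctan2(a[1],a[0])),np.sqrt(w)
for n in ["top0","side0"]:
    z=load(n);C=cloud(z)
    m=mask(z,"red")>0; m=m&(C[...,2]>0.066)
    v,u=np.nonzero(m);P=onplane(z,np.c_[u,v],0.072)[:,:2]
    c,a,w=pca(P);r=cv2.minAreaRect((P*1000).astype(np.float32));print(n,"red handle top",c.round(4),a.round(2),r)
    m=mask(z,"brass")>0; 
    m[:, :]&=(np.abs(C[...,2]-.033)<.008)&(C[...,1]<-.25)
    v,u=np.nonzero(m);P=onplane(z,np.c_[u,v],0.032)[:,:2]
    print("brass",P.mean(0).round(4),cv2.minAreaRect((P*1000).astype(np.float32)))
    b=mask(z,"blue")>0
    # right & left wall tops
    for lab,lo,hi in [("R",.09,.15),("L",.215,.26)]:
        mm=b&(C[...,2]>.031)&(C[...,2]<.041)&(C[...,1]>lo)&(C[...,1]<hi)&(C[...,0]>.59)&(C[...,0]<.69)
        v,u=np.nonzero(mm);P=onplane(z,np.c_[u,v],0.036)[:,:2]
        if len(P)>20:
            c,a,w=pca(P); print(lab,len(P),c.round(4),a.round(2),(w*np.sqrt(12)).round(4),cv2.minAreaRect((P*1000).astype(np.float32)))
    mm=b&(C[...,2]>.044)&(C[...,2]<.056)&(C[...,1]>.1)&(C[...,1]<.27)
    v,u=np.nonzero(mm);P=onplane(z,np.c_[u,v],0.050)[:,:2];print("stop",cv2.minAreaRect((P*1000).astype(np.float32)), cv2.boxPoints(cv2.minAreaRect((P*1000).astype(np.float32))).round(0).tolist())
    y=mask(z,"yellow")>0; y&=(C[...,1]>.09)
    v,u=np.nonzero(y);P=onplane(z,np.c_[u,v],0.003)[:,:2];print("ramp",P.mean(0),cv2.boxPoints(cv2.minAreaRect((P*1000).astype(np.float32))).round(0).tolist())
im=load("top0")["p"][140:300,100:260,::-1];cv2.imwrite("pics/dock_top0.png",cv2.resize(im,None,fx=3.7,fy=3.7,interpolation=cv2.INTER_CUBIC))
im=load("side0")["p"][130:230,210:350,::-1];cv2.imwrite("pics/dock_side0.png",cv2.resize(im,None,fx=5,fy=5,interpolation=cv2.INTER_CUBIC))
```

```text
top0 red handle top [ 0.5481 -0.3504] 5.28 ((548.3265380859375, -350.4769287109375), (68.71918487548828, 14.649807929992676), 5.678429126739502)
brass [ 0.6002 -0.3464] ((600.2084350585938, -346.28863525390625), (10.676368713378906, 58.596717834472656), 5.942939758300781)
R 243 [0.6272 0.1284] 4.37 [0.0109 0.0753] ((626.95361328125, 128.64016723632812), (74.59842681884766, 11.414862632751465), 4.703976631164551)
L 202 [0.6242 0.2356] 4.84 [0.0107 0.0635] ((623.3273315429688, 235.00621032714844), (63.68780517578125, 10.90739917755127), 3.439990520477295)
stop ((719.6923828125, 188.738525390625), (22.878374099731445, 126.21177673339844), 4.540179252624512) [[703.0, 251.0], [713.0, 125.0], [736.0, 127.0], [726.0, 253.0]]
ramp [0.54189855 0.17674775] [[505.0, 251.0], [516.0, 108.0], [602.0, 114.0], [591.0, 257.0]]
side0 red handle top [ 0.546  -0.3546] 5.84 ((546.6644287109375, -354.71295166015625), (69.36735534667969, 19.087385177612305), 6.5010881423950195)
brass [ 0.6011 -0.353 ] ((599.9715576171875, -346.475341796875), (11.561256408691406, 58.82430648803711), 5.238224983215332)
R 160 [0.6369 0.1255] 3.47 [0.0169 0.097 ] ((640.8457641601562, 125.1153564453125), (101.56668090820312, 20.885265350341797), 6.401931285858154)
L 116 [0.6365 0.2309] 2.49 [0.0162 0.0916] ((641.2122802734375, 232.33944702148438), (98.2936019897461, 20.07649040222168), 5.332822799682617)
stop ((697.9238891601562, 183.4890899658203), (132.7595977783203, 71.3242416381836), 89.16976165771484) [[661.0, 118.0], [733.0, 117.0], [735.0, 249.0], [663.0, 250.0]]
ramp [0.54197475 0.18786001] [[505.0, 237.0], [517.0, 107.0], [581.0, 113.0], [569.0, 243.0]]
```

View pics/dock_top0.png

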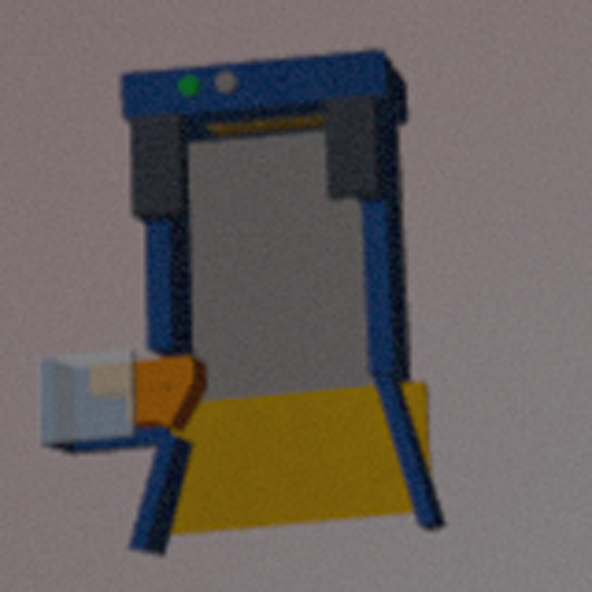

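View pics/dock_side0.png

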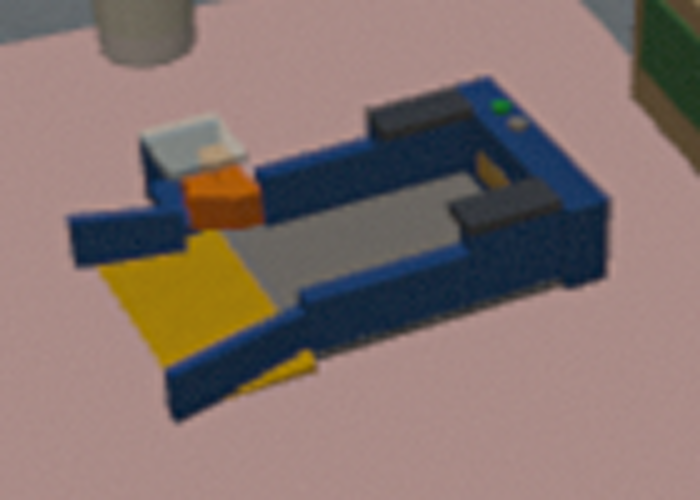

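Run:
```python
from h import *
z=load("top0")
def f(n,u,v,h,z=z,s=3.7,o=(100,140)): print(n,onplane(z,[((u+.5)/s-.5+o[0],(v+.5)/s-.5+o[1])],h)[0].round(4))
f("crestL",190,403,.006);f("crestR",380,388,.006);f("rampfrontL",172,533,0);f("rampfrontR",410,512,0)
f("strip front L",157,217,.052);f("stripfrontR",353,199,.052);f("stop back L",122,75,.05);f("stop back R",384,50,.05)
f("stop frontL",125,117,.05);f("stop front R",388,95,.05);f("guide L tip",148,553,.028);f("guide R tip",430,528,.028)
f("strip innerL",185,215,.052);f("strip innerR",327,195,.052);f("catch tip",205,372,.036)
z=load("side0")
g=lambda n,u,v,h:f(n,u,v,h,z,5,(210,130))
g("crestL",222,232,.006);g("crestR",272,305,.006);g("rampfrontL",100,265,0);g("strip front L",370,110,.052);g("strip fR",450,205,.052)
g("stopbackL",490,78,.05);g("stopbackR",607,200,.05);g("guideR tip",170,372,.028);g("guideL tip",70,217,.028)
```

```text
crestL [0.5702 0.2284 0.006 ]
crestR [0.5763 0.1335 0.006 ]
rampfrontL [0.5061 0.236  0.    ]
rampfrontR [0.5149 0.118  0.    ]
strip front L [0.6534 0.2324 0.052 ]
stripfrontR [0.6608 0.1378 0.052 ]
stop back L [0.7265 0.2548 0.05  ]
stop back R [0.737  0.1259 0.05  ]
stop frontL [0.7049 0.252  0.05  ]
stop front R [0.7138 0.1231 0.05  ]
guide L tip [0.494  0.2364 0.028 ]
guide R tip [0.5041 0.1014 0.028 ]
strip innerL [0.6542 0.2189 0.052 ]
strip innerR [0.663  0.1505 0.052 ]
catch tip [0.5801 0.2108 0.036 ]
crestL [0.5716 0.2346 0.006 ]
crestR [0.5752 0.165  0.006 ]
rampfrontL [0.5084 0.2391 0.    ]
strip front L [0.6574 0.2442 0.052 ]
strip fR [0.6629 0.1479 0.052 ]
stopbackL [0.7271 0.2526 0.05  ]
stopbackR [0.7357 0.1251 0.05  ]
guideR tip [0.508  0.1049 0.028 ]
guideL tip [0.4981 0.245  0.028 ]
```

```bash
cat >> h.py <<'E'
def units(target,yaw_deg=None,s=None):
    from station import manip
    from scipy.spatial.transform import Rotation as R
    s=s or manip.sense();r=R.from_quat(s["tool_rot"]);M=r.as_matrix()
    d=M.T@(np.array(target)-s["tcp_pos"]);tw=0
    yaw=np.degrees(np.arctan2(M[1,0],M[0,0]))
    if yaw_deg is not None: tw=-((yaw_deg-yaw+180)%360-180)
    print("t",round(s["t"],2),"tcp",s["tcp_pos"].round(4),"yaw",round(yaw,2),"tilt",M[:2,2].round(4),"F",s["force"].round(1),"gap",round(s["finger_gap"],3),"q",s["q"].round(2))
    print("shift units",(d/.4).round(4),"twist units",round(np.radians(tw)/.5,4),"dist",np.linalg.norm(d).round(3))
E
python3 - <<'E'
from h import *
units([.46,.33,.25],185.5)
E
```

```text
t 0.15 tcp [0.1765 0.599  0.2415] yaw 163.57 tilt [-0.0008 -0.0015] F [-0.1 -0.4  0.1] gap 1.004 q [ 1.11  0.53  1.43  0.    1.18 -0.18]
shift units [-0.87   -0.4446 -0.0207] twist units -0.7656 dist 0.391
```

Call:
move_arm:
  deltas:
    - [-0.05,-0.025,0,-0.1,60]
    - [-0.14,-0.07,0,-0.3,60]
    - [-0.24,-0.12,0,-0.5,60]
    - [-0.34,-0.17,0,-0.7,60]
    - [-0.44,-0.22,0,-0.7656,60]
    - [-0.54,-0.27,0,-0.7656,60]
    - [-0.64,-0.32,0,-0.7656,60]
    - [-0.72,-0.36,0,-0.7656,60]

```text
t: 0.82
tcp_pos: [0.4064, 0.3846, 0.2422]
tool_rot: [-0.048, 0.999, -0.0, -0.0]
force: [0.7, 0.9, 0.2]
finger_gap: 0.603
```

Run:
```python
from h import *
units([.54,-.02,.23],185.5)
```

```text
t 0.82 tcp [0.4064 0.3846 0.2422] yaw -174.49 tilt [-0.0004 -0.0002] F [0.7 0.9 0.2] gap 0.603 q [ 0.56  0.44  1.6   0.    1.1  -1.11]
shift units [-0.2355 -1.0389  0.0305] twist units 0.0003 dist 0.426
```

Call:
move_arm:
  deltas:
    - [-0.03,-0.1,0,0,60]
    - [-0.06,-0.2,0,0,60]
    - [-0.09,-0.3,0,0,60]
    - [-0.12,-0.4,0,0,60]
    - [-0.15,-0.5,0,0,60]
    - [-0.18,-0.6,0,0,60]
    - [-0.2,-0.7,0,0,60]
    - [-0.22,-0.8,0,0,60]

```text
t: 1.48
tcp_pos: [0.524, 0.0741, 0.2422]
tool_rot: [-0.048, 0.999, 0.0, -0.0]
force: [0.3, 0.8, 0.2]
finger_gap: 0.6
```

Run:
```python
from h import *
units([.53,-.35,.19],185.5)
```

```text
t 1.48 tcp [0.524  0.0741 0.2422] yaw -174.51 tilt [-0.0001  0.    ] F [0.3 0.8 0.2] gap 0.6 q [-0.07  0.4   1.67  0.    1.07 -1.74]
shift units [ 0.0865 -1.0569  0.1304] twist units -0.0004 dist 0.427
```

Call:
move_arm:
  deltas:
    - [0.01,-0.1,0.02,0,60]
    - [0.02,-0.2,0.04,0,60]
    - [0.03,-0.3,0.06,0,60]
    - [0.04,-0.4,0.08,0,60]
    - [0.05,-0.5,0.1,0,60]
    - [0.06,-0.6,0.12,0,60]
    - [0.07,-0.7,0.13,0,60]
    - [0.08,-0.8,0.13,0,60]

```text
t: 2.15
tcp_pos: [0.5213, -0.2469, 0.1889]
tool_rot: [-0.048, 0.999, 0.001, -0.001]
force: [0.3, 1.1, -0.9]
finger_gap: 0.6
```

Call:
move_arm:
  deltas:
    - [0.0,-0.08,0,0,60]
    - [0,-0.16,0,0,60]
    - [0,-0.21,0,0,60]
    - [0,-0.23,0,0,60]
    - [0,-0.235,0,0,60]
    - [0,-0.235,0,0,60]
    - [0,-0.235,0,0,60]
    - [0,-0.235,0,0,60]

```text
t: 2.82
tcp_pos: [0.5314, -0.337, 0.1902]
tool_rot: [-0.049, 0.999, 0.001, -0.0]
force: [0.4, -0.1, 0.0]
finger_gap: 0.599
```

```bash
cat >> h.py <<'E'
def snap(cam,name):
    from station import manip
    c=manip.get_calibration(cam);p,d=manip.snapshot(cam);cv2.imwrite(f"pics/{name}.png",p[:,:,::-1])
    np.savez(f"pics/{name}.npz",p=p,d=d,pose=c["pose"],f=240/np.tan(np.radians(c["vfov"]/2)),cx=c["cx"],cy=c["cy"])
E
python3 - <<'E'
from h import *
units([.548,-.352,.19],185.5); snap("wrist","w1")
z=load("w1");C=cloud(z)
m=(mask(z,"red")>0)
C2=C[m&(C[...,2]>.066)];print("red top z",np.median(C2[:,2]),len(C2))
v,u=np.nonzero(m&(C[...,2]>.069));P=onplane(z,np.c_[u,v],.072)[:,:2]
print("handle",cv2.minAreaRect((P*1000).astype(np.float32)))
m=(mask(z,"brass")>0)&(abs(C[...,2]-.033)<.008)
v,u=np.nonzero(m);P=onplane(z,np.c_[u,v],.032)[:,:2]
print("brass",len(P),cv2.minAreaRect((P*1000).astype(np.float32)))
E
```

```text
t 2.82 tcp [ 0.5314 -0.337   0.1902] yaw -174.4 tilt [-0.0009  0.0012] F [ 0.4 -0.1  0. ] gap 0.599 q [-0.74  0.59  1.47  0.    1.08 -2.41]
shift units [-0.0377 -0.0414  0.0005] twist units 0.0034 dist 0.022
red top z 0.07175886615610177 1543
handle ((546.3867797851562, -352.2521057128906), (67.95670318603516, 14.795822143554688), 5.461952209472656)
brass 1482 ((538.3871459960938, -248.88882446289062), (38.14830780029297, 288.38861083984375), 30.287086486816406)
```

View pics/w1.png

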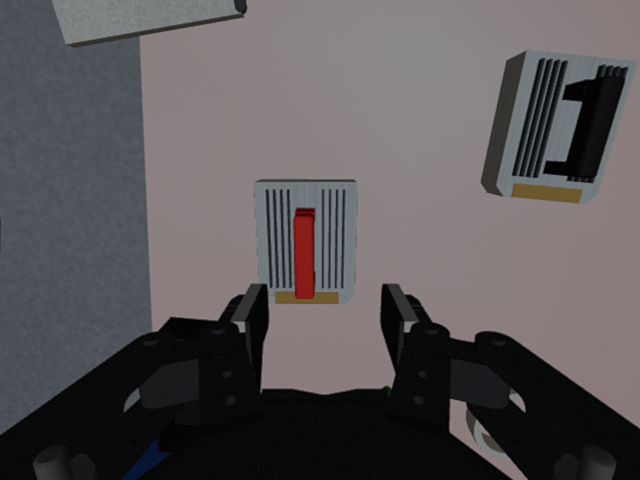

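The red handle spans roughly (305,212)–(305,297) in the wrist view. It measures (0.546,-0.352) at a height of 72 mm, with yaw 5.5°. Its size of 68×15 mm agrees with the given sizes and the top view, so I'll align and descend.

Run:
```python
from h import *
units([.547,-.352,.056],185.5)
```

```text
t 2.87 tcp [ 0.5315 -0.3371  0.1904] yaw -174.4 tilt [-0.0007  0.0009] F [ 0.1 -0.4 -0.2] gap 0.596 q [-0.74  0.59  1.47  0.    1.08 -2.41]
shift units [-0.0352 -0.0411  0.3358] twist units 0.0035 dist 0.136
```

Call:
move_arm:
  deltas:
    - [-0.015,-0.02,0.03,0,60]
    - [-0.03,-0.038,0.08,0.003,60]
    - [-0.035,-0.041,0.14,0.003,60]
    - [-0.035,-0.041,0.2,0.003,60]
    - [-0.035,-0.041,0.26,0.003,60]
    - [-0.035,-0.041,0.31,0.003,60]
    - [-0.035,-0.041,0.335,0.003,60]
    - [-0.035,-0.041,0.335,0.003,60]

```text
t: 3.53
tcp_pos: [0.5457, -0.3518, 0.0538]
tool_rot: [-0.048, 0.999, 0.002, -0.002]
force: [0.5, -0.3, 0.0]
finger_gap: 0.597
```

Call:
move_arm:
  deltas:
    - [0,0,0,0,60]
    - [0,0,0,0,40]
    - [0,0,0,0,30]
    - [0,0,0,0,20]
    - [0,0,0,0,10]
    - [0,0,0,0,0]
    - [0,0,0,0,0]
    - [0,0,0,0,0]
  force: 70

```text
t: 4.2
tcp_pos: [0.5475, -0.3531, 0.058]
tool_rot: [-0.047, 0.999, 0.0, 0.001]
force: [-0.1, 4.3, 6.4]
finger_gap: 0.168
```

Run:
```python
from h import *
units([.547,-.352,.16],185.5)
snap("wrist","w2")
```

```text
t 4.2 tcp [ 0.5475 -0.3531  0.058 ] yaw -174.6 tilt [0.001  0.0007] F [-0.1  4.3  6.4] gap 0.168 q [-0.74  0.8   1.49  0.    0.86 -2.41]
shift units [ 0.0006  0.0031 -0.2551] twist units -0.0034 dist 0.102
```

View pics/w2.png

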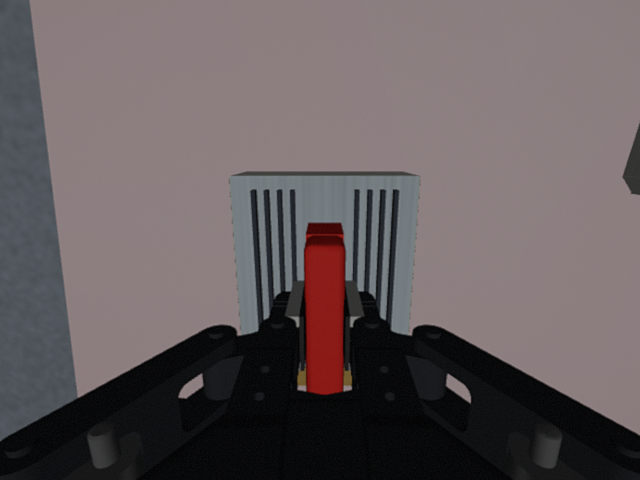

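Gripped, with the bar centred between the pads. Now lifting.

Call:
move_arm:
  deltas:
    - [0,0,-0.01,0,0]
    - [0,0,-0.03,0,0]
    - [0,0,-0.07,0,0]
    - [0,0,-0.12,0,0]
    - [0,0,-0.18,0,0]
    - [0,0,-0.23,0,0]
    - [0,0,-0.255,0,0]
    - [0,0,-0.26,0,0]

```text
t: 4.92
tcp_pos: [0.5478, -0.3551, 0.1626]
tool_rot: [-0.047, 0.999, -0.002, 0.001]
force: [-0.0, -0.5, -6.0]
finger_gap: 0.173
```

Run:
```python
from h import *
units([.51,-.02,.16],184.6)
snap("wrist","w3")
z=load("w3");C=cloud(z)
m=(mask(z,"red")>0);v,u=np.nonzero(m);print(len(v),np.percentile(C[m&(z["d"]>0)][:,2],[50,90,98]))
```

```text
t 4.92 tcp [ 0.5478 -0.3551  0.1626] yaw -174.59 tilt [ 0.0031 -0.0034] F [-0.  -0.5 -6. ] gap 0.173 q [-0.75  0.65  1.43 -0.    1.05 -2.41]
shift units [0.0152 0.843  0.0035] twist units 0.0282 dist 0.337
5637 [0.17643018 0.1772056  0.17766868]
```

View pics/w3.png

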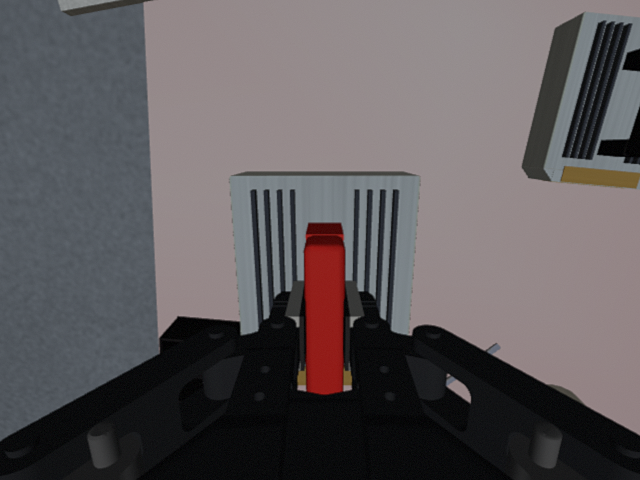

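Call:
move_arm:
  deltas:
    - [0,0.02,0,0,0]
    - [0,0.07,0,0.01,0]
    - [0.0,0.14,0,0.028,0]
    - [0.0,0.22,0,0.028,0]
    - [0.01,0.3,0,0.028,0]
    - [0.015,0.38,0,0.028,0]
    - [0.02,0.46,0,0.028,0]
    - [0.025,0.54,0,0.028,0]

```text
t: 5.63
tcp_pos: [0.5147, -0.1373, 0.1586]
tool_rot: [-0.04, 0.999, 0.001, -0.002]
force: [0.5, 0.2, -6.3]
finger_gap: 0.173
```

Call:
move_arm:
  deltas:
    - [0,0.08,0,0,0]
    - [0,0.16,0,0,0]
    - [0.0,0.24,0,0,0]
    - [0.0,0.32,0,0,0]
    - [0.01,0.4,0,0,0]
    - [0.015,0.48,0,0,0]
    - [0.02,0.55,0,0,0]
    - [0.025,0.6,0,0,0]

```text
t: 6.3
tcp_pos: [0.4847, 0.1013, 0.1589]
tool_rot: [-0.041, 0.999, 0.001, -0.002]
force: [-0.6, -0.7, -6.0]
finger_gap: 0.169
```

Run:
```python
from h import *
units([.495,.1728,.16],184.6)
```

```text
t 6.3 tcp [0.4847 0.1013 0.1589] yaw -175.31 tilt [-0.0045  0.0009] F [-0.6 -0.7 -6. ] gap 0.169 q [-0.02  0.48  1.83  0.    0.83 -1.67]
shift units [-0.0403  0.176  -0.0026] twist units 0.0033 dist 0.072
```

Call:
move_arm:
  deltas:
    - [0,0.04,0,0,0]
    - [-0.01,0.08,0,0,0]
    - [-0.02,0.11,0,0,0]
    - [-0.03,0.13,0,0,0]
    - [-0.04,0.14,0,0,0]
    - [-0.04,0.14,0,0,0]
    - [-0.04,0.14,0,0,0]
    - [-0.04,0.14,0,0,0]

```text
t: 6.97
tcp_pos: [0.4986, 0.1549, 0.1601]
tool_rot: [-0.04, 0.999, -0.0, -0.001]
force: [-0.6, -0.3, -5.8]
finger_gap: 0.171
```

Run:
```python
from h import *
units([.5042,.1734,.08],184.6)
for n in("top","side","wrist"): snap(n,n+"4")
z=load("top4");cv2.imwrite("pics/t4c.png",cv2.resize(z["p"][140:330,90:270,::-1],None,fx=3,fy=3,interpolation=cv2.INTER_CUBIC))
C=cloud(z);m=(mask(z,"red")>0)&(C[...,2]>.1)
zt=np.median(C[m][:,2]);v,u=np.nonzero(m);P=onplane(z,np.c_[u,v],.167+.002)[:,:2];print(zt,cv2.minAreaRect((P*1000).astype(np.float32)))
z=load("side4");cv2.imwrite("pics/s4c.png",cv2.resize(z["p"][100:250,180:350,::-1],None,fx=4,fy=4,interpolation=cv2.INTER_CUBIC))
```

```text
t 6.97 tcp [0.4986 0.1549 0.1601] yaw -175.43 tilt [-0.001  -0.0005] F [-0.6 -0.3 -5.8] gap 0.171 q [ 0.09  0.51  1.77 -0.    0.86 -1.56]
shift units [-0.0178  0.0451  0.2001] twist units -0.0012 dist 0.082
0.1736839711639223 ((499.1705017089844, 156.30587768554688), (70.84880828857422, 18.865394592285156), 9.19071102142334)
```

View pics/t4c.png

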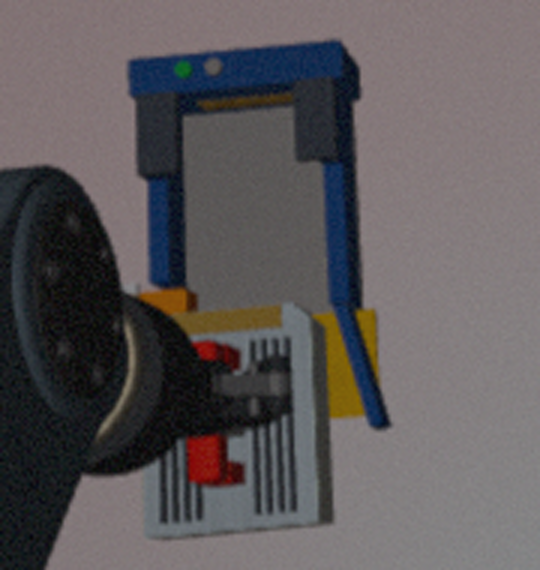

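View pics/s4c.png

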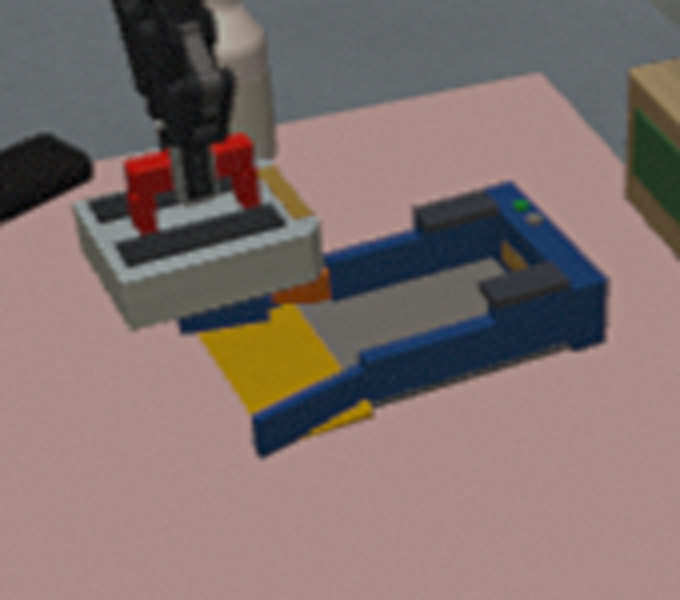

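View pics/wrist4.png

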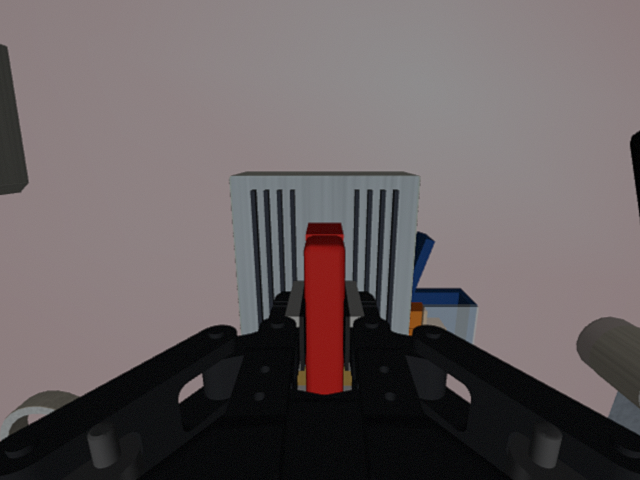

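Run:
```python
from h import *
z=load("wrist4");C=cloud(z)
print(onplane(z,[(422,234),(433,240)],.028).round(4)); print(onplane(z,[(412,289),(465,289),(476,306)],.041).round(4))
print(C[237,427],C[298,440],C[320,417])
print("module back corners",onplane(z,[(231,177),(418,177)],.160-.058+.032).round(4))
o=np.array([.5735,.179]);a=np.radians(4.6);R=np.array([[np.cos(a),-np.sin(a)],[np.sin(a),np.cos(a)]])
for p in [(-75,66),(-75,72),(-20,60),(-20,111),(22,111)]: print(p,(o+R@np.array(p)/1000).round(4))
cv2.imwrite("pics/w4c.png",cv2.resize(z["p"][210:350,390:500,::-1],None,fx=5,fy=4.2))
```

```text
[[0.4894 0.2336 0.028 ]
 [0.4937 0.2434 0.028 ]]
[[0.5328 0.2286 0.041 ]
 [0.5293 0.2715 0.041 ]
 [0.5435 0.2834 0.041 ]]
[0.49311373 0.24029774 0.02142847] [0.55141808 0.26463185 0.01180539] [0.56297408 0.23882665 0.03542148]
module back corners [[0.4457 0.1065 0.134 ]
 [0.4387 0.1935 0.134 ]]
(-75, 66) [0.4934 0.2388]
(-75, 72) [0.493  0.2448]
(-20, 60) [0.5488 0.2372]
(-20, 111) [0.5447 0.288 ]
(22, 111) [0.5865 0.2914]
```

View pics/w4c.png

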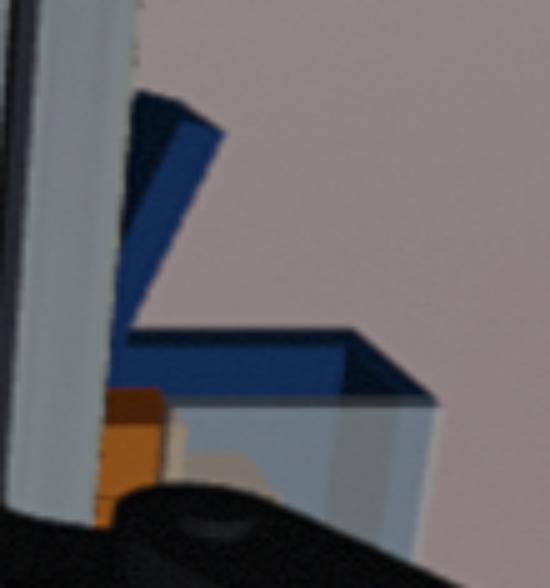

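The wrist view agrees: guide tip at (0.494,0.237) against a predicted (0.493,0.239). The module hangs centred under the TCP with a yaw of 4.6°. Lowering onto the ramp.

Call:
move_arm:
  deltas:
    - [-0.01,0.015,0.0,0,0]
    - [-0.018,0.035,0.02,0,0]
    - [-0.018,0.044,0.06,0,0]
    - [-0.018,0.044,0.11,0,0]
    - [-0.018,0.044,0.15,0,0]
    - [-0.018,0.044,0.18,0,0]
    - [-0.018,0.044,0.2,0,0]
    - [-0.018,0.044,0.2,0,0]

```text
t: 7.78
tcp_pos: [0.5038, 0.1741, 0.0783]
tool_rot: [-0.04, 0.999, -0.0, -0.002]
force: [0.4, -0.5, -4.7]
finger_gap: 0.169
```

Run:
```python
from h import *
units([.5042,.1729,.0625],184.6)
for n in("side","wrist"): snap(n,n+"5")
z=load("side5");cv2.imwrite("pics/s5c.png",cv2.resize(z["p"][100:250,180:350,::-1],None,fx=4,fy=4,interpolation=cv2.INTER_CUBIC))
```

```text
t 7.78 tcp [0.5038 0.1741 0.0783] yaw -175.38 tilt [-0.0033 -0.0002] F [ 0.4 -0.5 -4.7] gap 0.169 q [ 0.12  0.66  1.79  0.    0.69 -1.53]
shift units [-0.0009 -0.0032  0.0395] twist units 0.0007 dist 0.016
```

View pics/s5c.png

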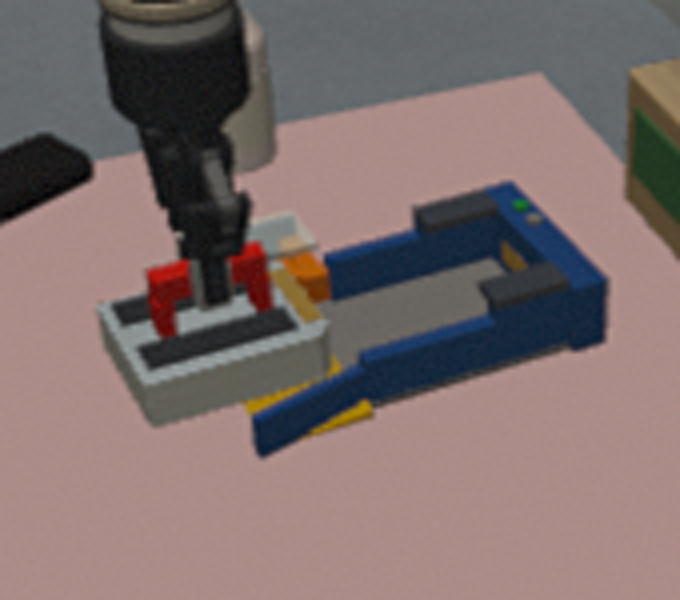

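View pics/wrist5.png

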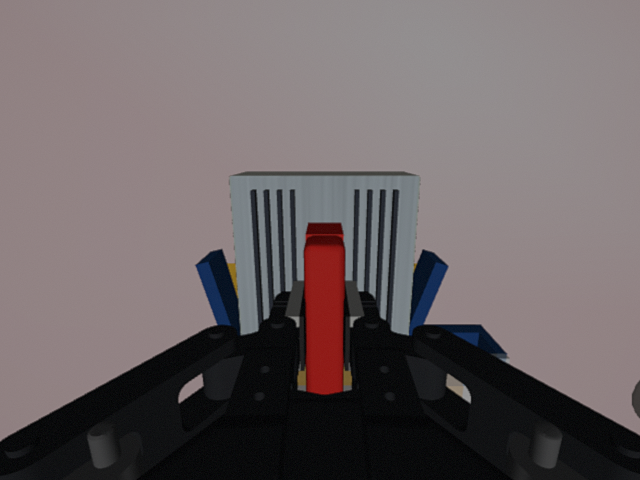

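The guide tips sit at (210,258) and (435,258), symmetric about the module centre at column 324. Lowering the last 16 mm and releasing.

Call:
move_arm:
  deltas:
    - [0,0,0.01,0,0]
    - [0,0,0.02,0,0]
    - [0,0,0.027,0,0]
    - [0,0,0.033,0,0]
    - [0,0,0.038,0,0]
    - [0,0,0.042,0,0]
    - [0,0,0.042,0,0]
    - [0,0,0.042,0,0]

```text
t: 8.55
tcp_pos: [0.5046, 0.1737, 0.0634]
tool_rot: [-0.04, 0.999, -0.0, -0.0]
force: [0.2, -0.2, -4.7]
finger_gap: 0.175
```

Run:
```python
from h import *
units([.5042,.1729,.0625],184.6)
```

```text
t 8.55 tcp [0.5046 0.1737 0.0634] yaw -175.39 tilt [-0.0001 -0.    ] F [ 0.2 -0.2 -4.7] gap 0.175 q [ 0.12  0.69  1.8   0.    0.66 -1.53]
shift units [ 0.0012 -0.002   0.0024] twist units 0.0002 dist 0.001
```

Just starting to touch (force 6 → 4.7 N). I'll go down 2.5 mm more, then open.

Call:
move_arm:
  deltas:
    - [0,0,0.003,0,0]
    - [0,0,0.006,0,0]
    - [0,0,0.006,0,0]
    - [0,0,0.006,0,0]
    - [0,0,0.006,0,14]
    - [0,0,0.006,0,18]
    - [0,0,0.006,0,22]
    - [0,0,0.006,0,28]
  force: 25

```text
t: 9.22
tcp_pos: [0.5058, 0.1739, 0.0616]
tool_rot: [-0.04, 0.999, 0.0, 0.001]
force: [-0.1, -0.1, 0.6]
finger_gap: 0.279
```

Call:
move_arm:
  deltas:
    - [0,0,0,0,40]
    - [0,0,0,0,50]
    - [0,0,0,0,50]
    - [0,0,-0.03,0,50]
    - [0,0,-0.1,0,50]
    - [0,0,-0.18,0,50]
    - [0,0,-0.25,0,50]
    - [0,0,-0.28,0,50]

```text
t: 9.88
tcp_pos: [0.5066, 0.1741, 0.1765]
tool_rot: [-0.04, 0.999, 0.0, 0.003]
force: [0.9, 0.4, 0.0]
finger_gap: 0.498
```

Run:
```python
from h import *
units([.40,.165,.17],184.6)
for n in("side","wrist"): snap(n,n+"6")
z=load("side6");cv2.imwrite("pics/s6c.png",cv2.resize(z["p"][100:250,180:350,::-1],None,fx=4,fy=4,interpolation=cv2.INTER_CUBIC))
```

```text
t 9.88 tcp [0.5066 0.1741 0.1765] yaw -175.38 tilt [0.0061 0.0008] F [0.9 0.4 0. ] gap 0.498 q [ 0.12  0.5   1.73  0.    0.91 -1.53]
shift units [ 0.2675 -0.0012  0.0147] twist units 0.0006 dist 0.107
```

View pics/s6c.png

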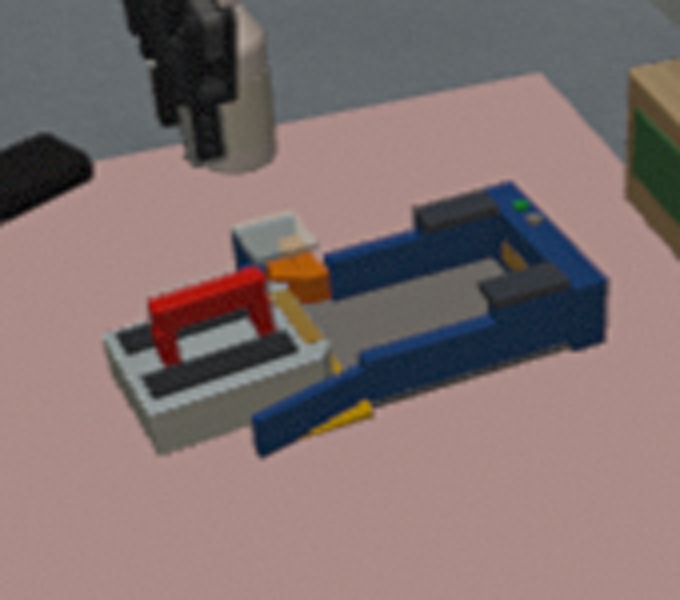

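View pics/wrist6.png

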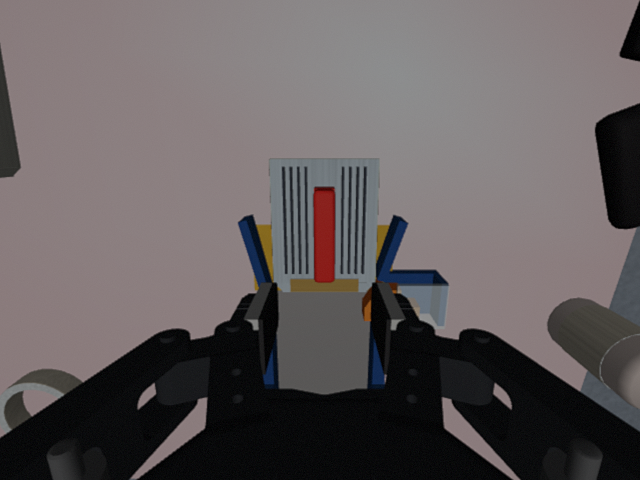

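The module rests on the ramp, released, with its nose at about (324,290), symmetric between the guides. Now I'll close the fingers, go behind it and descend.

Run:
```python
from h import *
z=load("wrist6");C=cloud(z)
m=(mask(z,"red")>0)&(C[...,2]>.055);v,u=np.nonzero(m);print(np.median(C[m],0));P=onplane(z,np.c_[u,v],.0745)[:,:2]
print(cv2.minAreaRect((P*1000).astype(np.float32)))
print("back corners",onplane(z,[(269,159),(379,159)],.032).round(4))
units([.412,.165,.17],184.6)
```

```text
[0.49881689 0.17277329 0.07414956]
((499.98046875, 172.91497802734375), (70.0068130493164, 14.462481498718262), 4.159135818481445)
back corners [[0.4505 0.1244 0.032 ]
 [0.4433 0.2128 0.032 ]]
t 9.98 tcp [0.5065 0.1741 0.1756] yaw -175.38 tilt [0.0063 0.0008] F [ 0.2  0.5 -0.4] gap 0.5 q [ 0.12  0.5   1.73  0.    0.91 -1.53]
shift units [ 0.2374 -0.0036  0.0125] twist units 0.0007 dist 0.095
```

Call:
move_arm:
  deltas:
    - [0.03,0,0,0,40]
    - [0.08,0,0,0,20]
    - [0.13,0,0,0,0]
    - [0.18,0,0,0,0]
    - [0.22,0,0,0,0]
    - [0.235,0,0,0,0]
    - [0.235,0,0.02,0,0]
    - [0.235,0,0.06,0,0]

```text
t: 10.65
tcp_pos: [0.4129, 0.1665, 0.1493]
tool_rot: [-0.04, 0.999, 0.0, 0.002]
force: [0.8, 0.5, 0.3]
finger_gap: 0.004
```

Run:
```python
from h import *
units([.412,.165,.026],184.6)
snap("wrist","wrist7")
```

```text
t 10.65 tcp [0.4129 0.1665 0.1493] yaw -175.38 tilt [0.0048 0.0006] F [0.8 0.5 0.3] gap 0.004 q [ 0.13  0.45  1.97 -0.    0.72 -1.52]
shift units [ 0.0039 -0.0036  0.3082] twist units 0.0006 dist 0.123
```

View pics/wrist7.png

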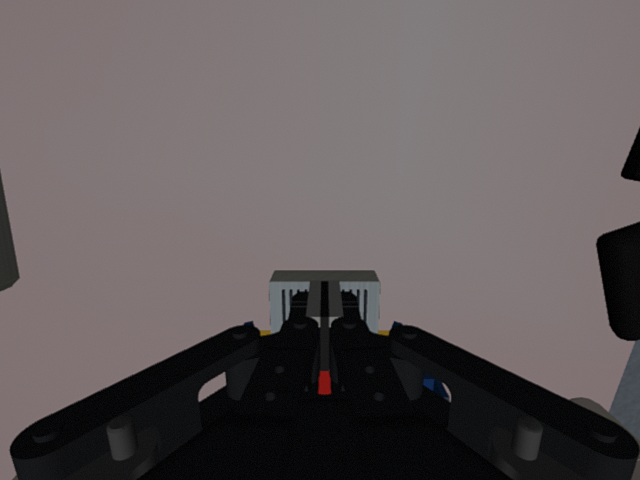

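Call:
move_arm:
  deltas:
    - [0,0,0.05,0,0]
    - [0,0,0.11,0,0]
    - [0,0,0.17,0,0]
    - [0,0,0.22,0,0]
    - [0,0,0.26,0,0]
    - [0,0,0.28,0,0]
    - [0,0,0.29,0,0]
    - [0,0,0.29,0,0]

```text
t: 11.37
tcp_pos: [0.4112, 0.1661, 0.0321]
tool_rot: [-0.04, 0.999, -0.0, -0.001]
force: [-0.8, 0.1, -0.4]
finger_gap: -0.003
```

Run:
```python
from h import *
units([.432,.1665,.026],184.6)
snap("side","side8")
z=load("side8");cv2.imwrite("pics/s8c.png",cv2.resize(z["p"][100:250,150:350,::-1],None,fx=4,fy=4,interpolation=cv2.INTER_CUBIC))
```

```text
t 11.37 tcp [0.4112 0.1661 0.0321] yaw -175.4 tilt [-0.0011 -0.0002] F [-0.8  0.1 -0.4] gap -0.003 q [ 0.13  0.7   2.03 -0.    0.41 -1.52]
shift units [-0.0519 -0.0033  0.0153] twist units -0.0 dist 0.022
```

View pics/s8c.png

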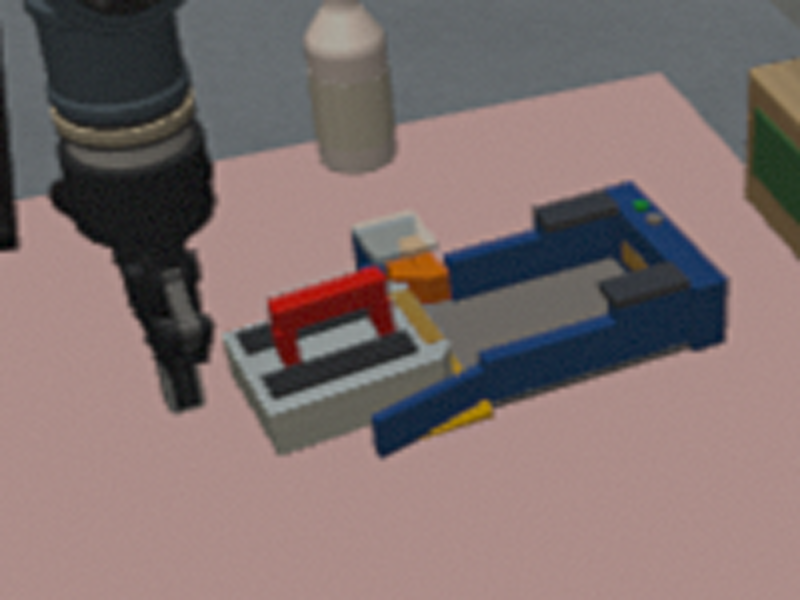

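Call:
move_arm:
  deltas:
    - [0,0,0.006,0,0]
    - [-0.01,0,0.013,0,0]
    - [-0.025,0,0.013,0,0]
    - [-0.04,0,0.013,0,0]
    - [-0.05,0,0.013,0,0]
    - [-0.06,0,0.013,0,0]
    - [-0.07,0,0.013,0,0]
    - [-0.08,0,0.013,0,0]

```text
t: 12.08
tcp_pos: [0.4375, 0.1683, 0.0279]
tool_rot: [-0.04, 0.999, -0.0, -0.006]
force: [-9.5, -1.6, 9.1]
finger_gap: -0.002
```

Call:
move_arm:
  deltas:
    - [-0.01,0,0,0,0]
    - [-0.02,0,0,0,0]
    - [-0.03,0,0,0,0]
    - [-0.04,0,0,0,0]
    - [-0.05,0,0,0,0]
    - [-0.06,0,0,0,0]
    - [-0.07,0,0,0,0]
    - [-0.08,0,0,0,0]

```text
t: 12.75
tcp_pos: [0.4531, 0.1693, 0.0274]
tool_rot: [-0.041, 0.999, -0.002, -0.023]
force: [-27.2, -6.1, 22.6]
finger_gap: -0.001
```

Run:
```python
from h import *
a=np.radians(4.6);R=np.array([[np.cos(a),-np.sin(a)],[np.sin(a),np.cos(a)]])
t=np.r_[np.array([.5735,.178])+R@[.009,0],.027];print(t)
units(t,184.6)
for n in("side","wrist"): snap(n,n+"9")
z=load("side9");cv2.imwrite("pics/s9c.png",cv2.resize(z["p"][100:250,150:350,::-1],None,fx=4,fy=4,interpolation=cv2.INTER_CUBIC))
```

```text
[0.58247101 0.17872179 0.027     ]
t 12.75 tcp [0.4531 0.1693 0.0274] yaw -175.29 tilt [-0.045  -0.0059] F [-27.2  -6.1  22.6] gap -0.001 q [ 0.13  0.73  1.9  -0.    0.55 -1.53]
shift units [-0.324  -0.0031 -0.0138] twist units 0.0039 dist 0.13
```

View pics/s9c.png

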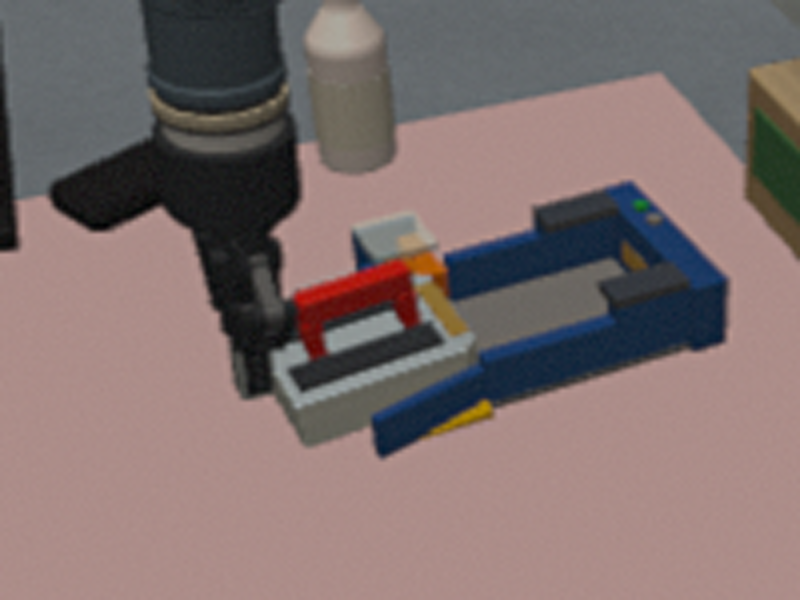

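View pics/wrist9.png

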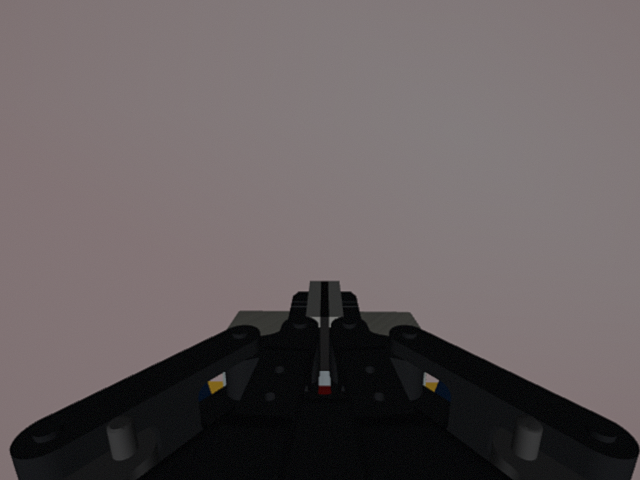

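The module's nose is at the catch wedge. The wrist reads 27 N against the push and 23 N upward, so the tip is bearing down on the back face. I'll command it upward while advancing slowly.

Call:
move_arm:
  deltas:
    - [0,0,-0.006,0,0]
    - [0,0,-0.012,0,0]
    - [0,0,-0.018,0,0]
    - [0,0,-0.02,0,0]
    - [-0.005,0,-0.02,0,0]
    - [-0.01,0,-0.02,0,0]
    - [-0.015,0,-0.02,0,0]
    - [-0.02,0,-0.02,0,0]

```text
t: 13.52
tcp_pos: [0.4641, 0.1686, 0.0329]
tool_rot: [-0.042, 0.999, -0.003, -0.021]
force: [-22.3, -11.3, 0.0]
finger_gap: -0.003
```

Run:
```python
from h import *
units([.5825,.1787,.027],184.6)
for n in("side","top"): snap(n,n+"10")
z=load("side10");cv2.imwrite("pics/s10c.png",cv2.resize(z["p"][100:250,150:350,::-1],None,fx=4,fy=4,interpolation=cv2.INTER_CUBIC))
z=load("top10");cv2.imwrite("pics/t10c.png",cv2.resize(z["p"][140:330,90:270,::-1],None,fx=3,fy=3,interpolation=cv2.INTER_CUBIC))
```

```text
t 13.52 tcp [0.4641 0.1686 0.0329] yaw -175.23 tilt [-0.0412 -0.0075] F [-22.3 -11.3   0. ] gap -0.003 q [ 0.12  0.73  1.88 -0.    0.58 -1.53]
shift units [-0.2975  0.0006  0.0023] twist units 0.0058 dist 0.119
```

View pics/s10c.png

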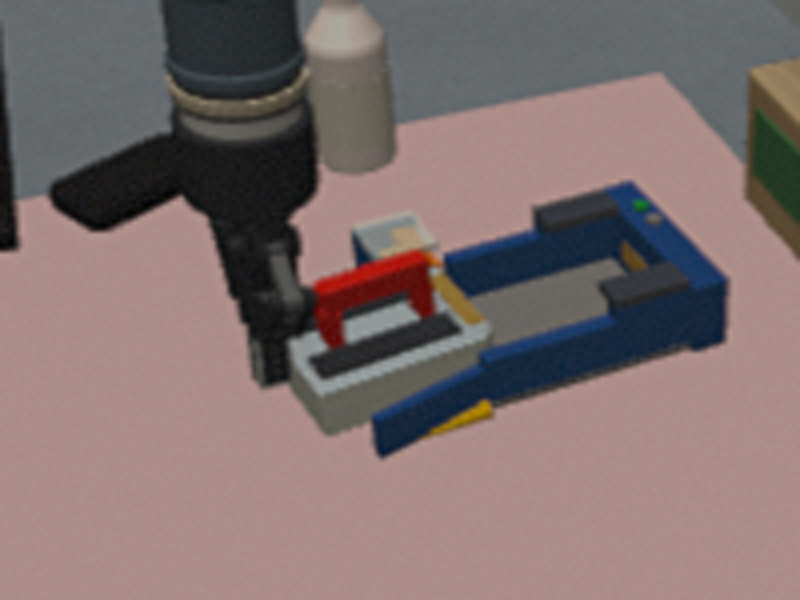

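View pics/t10c.png

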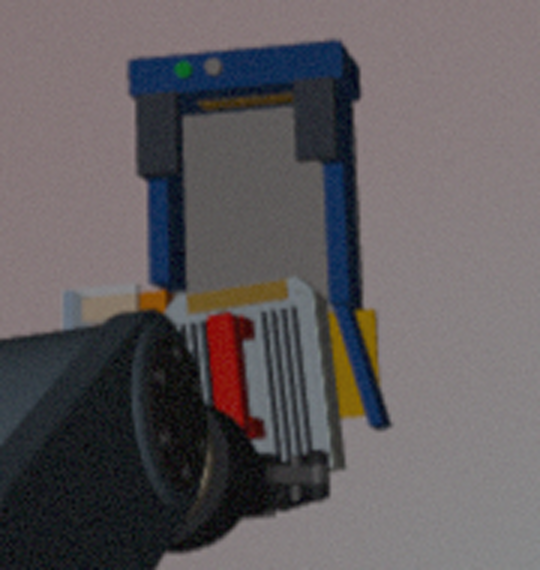

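The top crop shows the nose at about (237,290) with the module yawed roughly 3° towards the catch. The catch's resistance is on the left, so a single centre push turns the module. I'll back off, open the fingers to about 35% so there are two contact points that square it, and push again.

Call:
move_arm:
  deltas:
    - [0.03,0,0,0,0]
    - [0.06,0,0,0,0]
    - [0.09,0,0,0,0]
    - [0.11,0,0,0,10]
    - [0.11,0,0.005,0,25]
    - [0.11,0,0.01,0,36]
    - [0.11,0,0.01,0,36]
    - [0.11,0,0.01,0,36]

```text
t: 14.28
tcp_pos: [0.4402, 0.1686, 0.0318]
tool_rot: [-0.04, 0.999, 0.0, 0.001]
force: [0.2, -0.1, 0.0]
finger_gap: 0.362
```

Run:
```python
from h import *
units([.4641,.169,.030],184.6)
for n in("top","wrist"): snap(n,n+"11")
z=load("top11");cv2.imwrite("pics/t11c.png",cv2.resize(z["p"][140:330,90:270,::-1],None,fx=3,fy=3,interpolation=cv2.INTER_CUBIC))
```

```text
t 14.28 tcp [0.4402 0.1686 0.0318] yaw -175.39 tilt [0.0017 0.0002] F [ 0.2 -0.1  0. ] gap 0.362 q [ 0.13  0.71  1.97 -0.    0.46 -1.52]
shift units [-0.0597 -0.0038  0.0047] twist units 0.0004 dist 0.024
```

View pics/t11c.png

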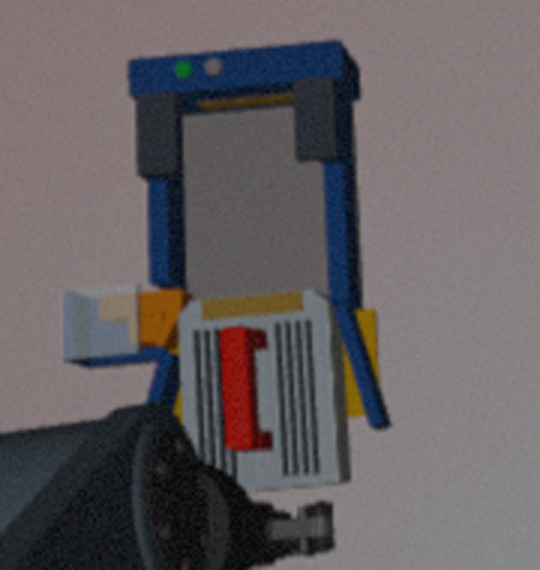

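View pics/wrist11.png

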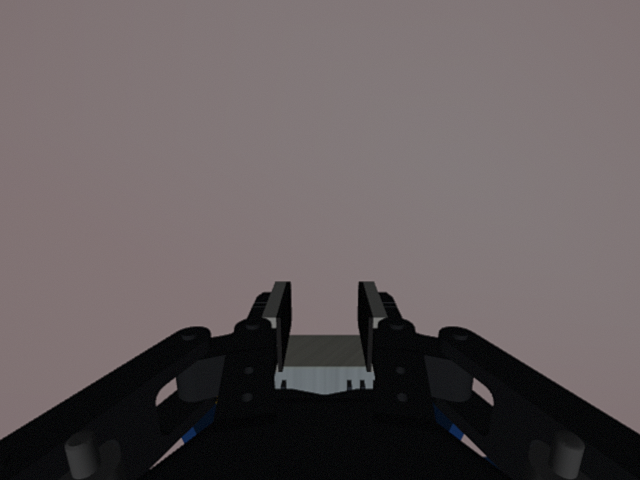

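Backing off let the catch wedge push the module back a little; it is free, with its nose between catch (180,300) and right guide (340,300). Pushing with two points.

Call:
move_arm:
  deltas:
    - [-0.02,0,0.002,0,36]
    - [-0.04,0,0.002,0,36]
    - [-0.055,0,0,0,36]
    - [-0.07,0,-0.003,0,36]
    - [-0.085,0,-0.006,0,36]
    - [-0.1,0,-0.01,0,36]
    - [-0.115,0,-0.014,0,36]
    - [-0.13,0,-0.018,0,36]

```text
t: 15.05
tcp_pos: [0.4634, 0.1687, 0.0349]
tool_rot: [-0.043, 0.999, -0.004, -0.031]
force: [-34.8, -11.9, -0.6]
finger_gap: 0.367
```

Run:
```python
from h import *
units([.5825,.1787,.030],184.6)
for n in("top","side"): snap(n,n+"12")
z=load("top12");cv2.imwrite("pics/t12c.png",cv2.resize(z["p"][140:330,90:270,::-1],None,fx=3,fy=3,interpolation=cv2.INTER_CUBIC))
```

```text
t 15.05 tcp [0.4634 0.1687 0.0349] yaw -175.04 tilt [-0.0615 -0.0104] F [-34.8 -11.9  -0.6] gap 0.367 q [ 0.12  0.73  1.86 -0.    0.61 -1.53]
shift units [-0.2989 -0.0008 -0.0063] twist units 0.0127 dist 0.12
```

View pics/t12c.png

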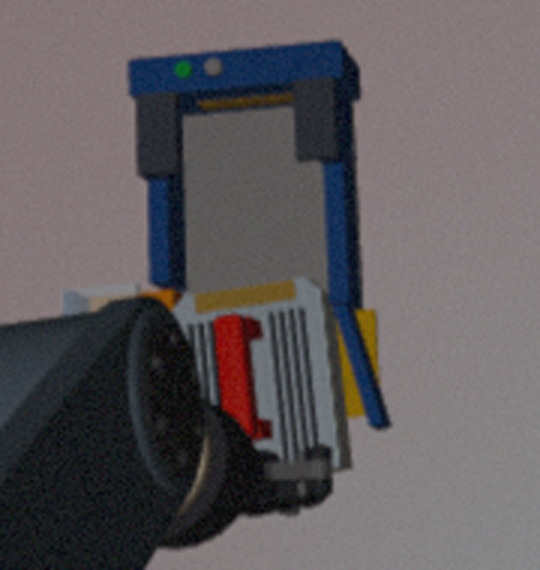

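The brass edge runs (195,305)–(293,283), so the module is still 4–5° too far left. The catch resists at y≈+40, outside my contact points. I'll back off and open to about 75%, so the left finger pushes directly behind the catch side.

Call:
move_arm:
  deltas:
    - [0.04,0,0,0,36]
    - [0.08,0,0,0,36]
    - [0.12,0,0,0,36]
    - [0.14,0,0,0,50]
    - [0.14,0,0.01,0,65]
    - [0.14,0,0.02,0,76]
    - [0.14,0,0.03,0,76]
    - [0.14,0,0.03,0,76]

```text
t: 15.82
tcp_pos: [0.4364, 0.1682, 0.0264]
tool_rot: [-0.04, 0.999, 0.0, 0.001]
force: [-0.6, -0.4, 0.0]
finger_gap: 0.766
```

Run:
```python
from h import *
units([.4641,.170,.025],184.6)
for n in("top","wrist"): snap(n,n+"13")
z=load("top13");cv2.imwrite("pics/t13c.png",cv2.resize(z["p"][140:330,90:270,::-1],None,fx=3,fy=3,interpolation=cv2.INTER_CUBIC))
```

```text
t 15.82 tcp [0.4364 0.1682 0.0264] yaw -175.4 tilt [0.0013 0.0002] F [-0.6 -0.4  0. ] gap 0.766 q [ 0.13  0.72  1.98 -0.    0.44 -1.52]
shift units [-0.0694 -0.0011  0.0035] twist units -0.0001 dist 0.028
```

View pics/t13c.png

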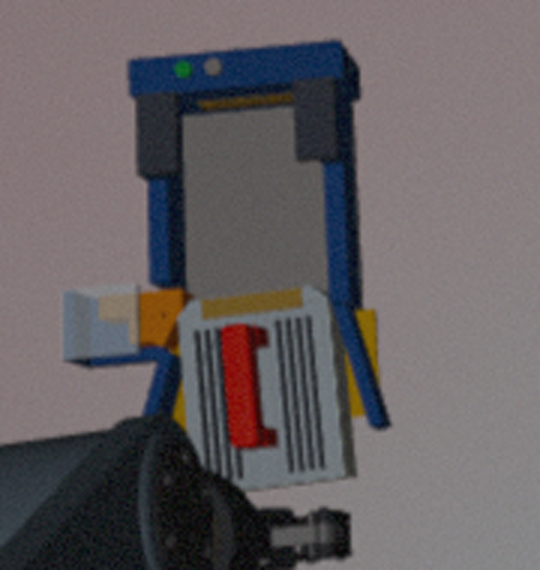

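View pics/wrist13.png

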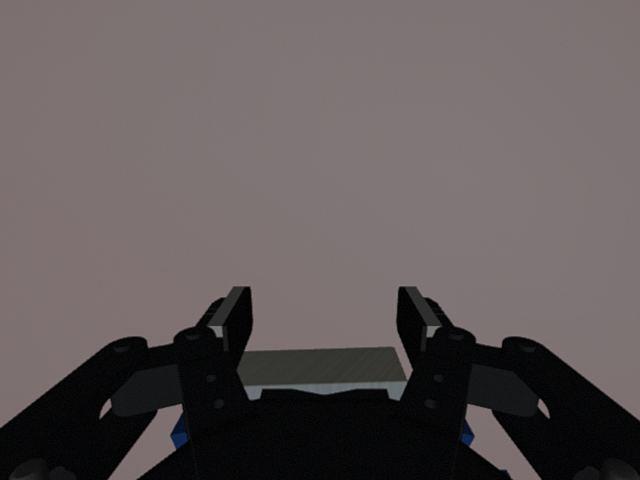

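Run:
```python
from h import *
z=load("wrist13")
cv2.imwrite("pics/w13c.png",cv2.resize(z["p"][270:450,150:500,::-1],None,fx=2.2,fy=2.2))
C=cloud(z);print(C[365,300],C[365,380],C[300,240],C[300,405])
print(onplane(z,[(394,347),(250,353),(405,383),(245,386)],.002).round(4));print(onplane(z,[(405,383),(245,386)],.033).round(4))
z=load("top13");C=cloud(z)
# brass & handle
m=(mask(z,"red")>0)&(C[...,1]>0);v,u=np.nonzero(m&(C[...,2]>.068));P=onplane(z,np.c_[u,v],.076)[:,:2];print("handle",cv2.minAreaRect((P*1000).astype(np.float32)))
m=(mask(z,"brass")>0)&(C[...,1]>0)&(abs(C[...,2]-.037)<.008);v,u=np.nonzero(m);P=onplane(z,np.c_[u,v],.037)[:,:2];print("brass",cv2.minAreaRect((P*1000).astype(np.float32)))
```

```text
[0.46945979 0.15856451 0.01737596] [0.4649872 0.1970358 0.019234 ] [0.42633932 0.13409337 0.03931205] [0.42289849 0.19924086 0.035416  ]
[[0.4655 0.2074 0.002 ]
 [0.4753 0.131  0.002 ]
 [0.4873 0.2165 0.002 ]
 [0.4964 0.1287 0.002 ]]
[[0.4636 0.2057 0.033 ]
 [0.4709 0.1354 0.033 ]]
handle ((524.304931640625, 169.7718048095703), (68.63001251220703, 15.161660194396973), 8.04613208770752)
brass ((575.92626953125, 202.05792236328125), (69.03984069824219, 92.67840576171875), 41.022666931152344)
```

View pics/w13c.png

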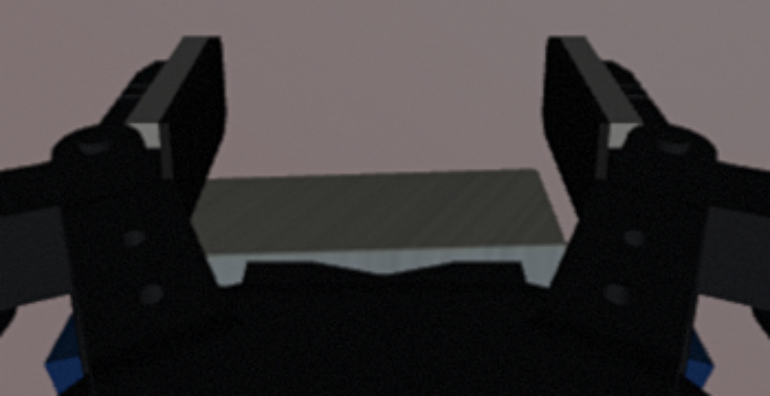

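The module is yawed 8° in world, 3.4° off the dock, and its back-left corner is at (0.462,0.207). I'll use a 60% opening so the left finger lands just inside that corner, with a 2° clockwise tool bias to square it.

Call:
move_arm:
  deltas:
    - [-0.01,0,0,0.03,62]
    - [-0.025,0,0,0.07,60]
    - [-0.045,0,0,0.07,60]
    - [-0.06,0,-0.002,0.07,60]
    - [-0.075,0,-0.005,0.07,60]
    - [-0.09,0,-0.008,0.07,60]
    - [-0.105,0,-0.011,0.07,60]
    - [-0.12,0,-0.014,0.07,60]

```text
t: 16.58
tcp_pos: [0.4603, 0.1707, 0.0296]
tool_rot: [-0.025, 0.999, -0.002, -0.025]
force: [-31.8, 2.4, 1.1]
finger_gap: 0.601
```

Run:
```python
from h import *
units([.5825,.1787,.030],184.6)
for n in("top","side"): snap(n,n+"14")
z=load("top14");cv2.imwrite("pics/t14c.png",cv2.resize(z["p"][140:330,90:270,::-1],None,fx=3,fy=3,interpolation=cv2.INTER_CUBIC))
C=cloud(z)
m=(mask(z,"red")>0)&(C[...,1]>0);v,u=np.nonzero(m&(C[...,2]>.068));P=onplane(z,np.c_[u,v],.076)[:,:2];print("handle",cv2.minAreaRect((P*1000).astype(np.float32)))
```

```text
t 16.58 tcp [0.4603 0.1707 0.0296] yaw -177.09 tilt [-0.0498 -0.006 ] F [-31.8   2.4   1.1] gap 0.601 q [ 0.13  0.73  1.88  0.    0.58 -1.5 ]
shift units [-0.3056  0.0043 -0.0162] twist units -0.0588 dist 0.122
handle ((527.6433715820312, 170.70018005371094), (68.70648193359375, 15.03675651550293), 7.2346391677856445)
```

View pics/t14c.png

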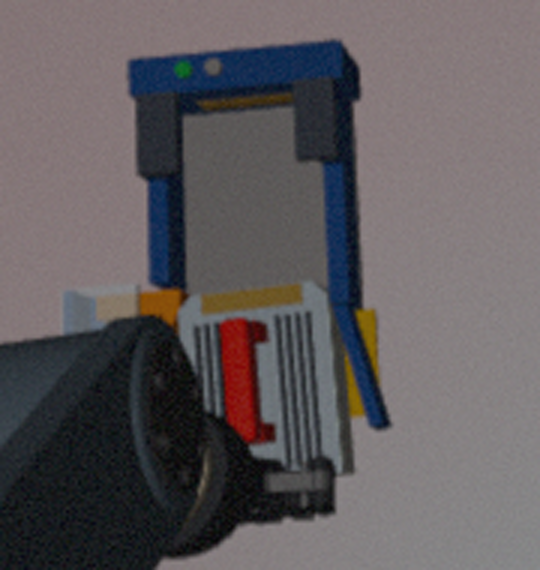

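Run:
```python
from h import *
snap("wrist","wrist14")
z=load("side14");cv2.imwrite("pics/s14c.png",cv2.resize(z["p"][130:230,190:310,::-1],None,fx=6.5,fy=6,interpolation=cv2.INTER_CUBIC))
z=load("top14");cv2.imwrite("pics/t14d.png",cv2.resize(z["p"][200:310,100:225,::-1],None,fx=6,fy=5.4,interpolation=cv2.INTER_CUBIC))
```

```text
(no output)
```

View pics/s14c.png

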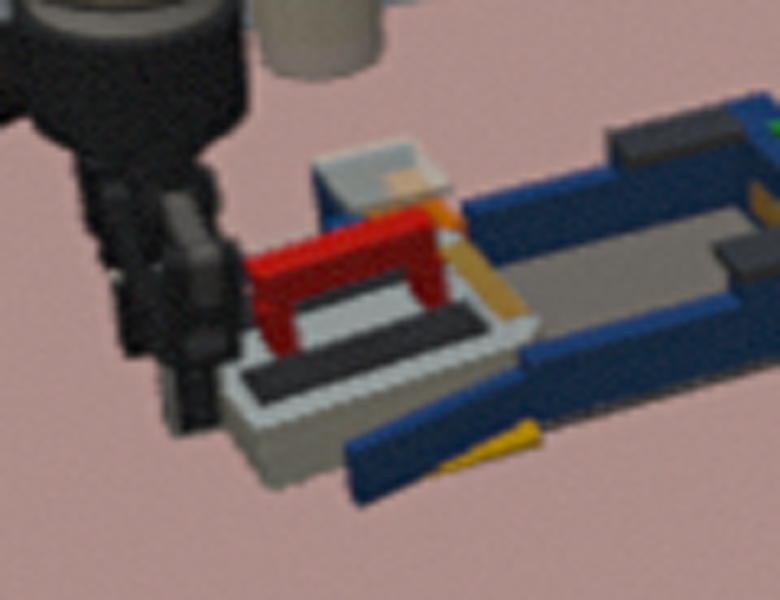

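View pics/t14d.png

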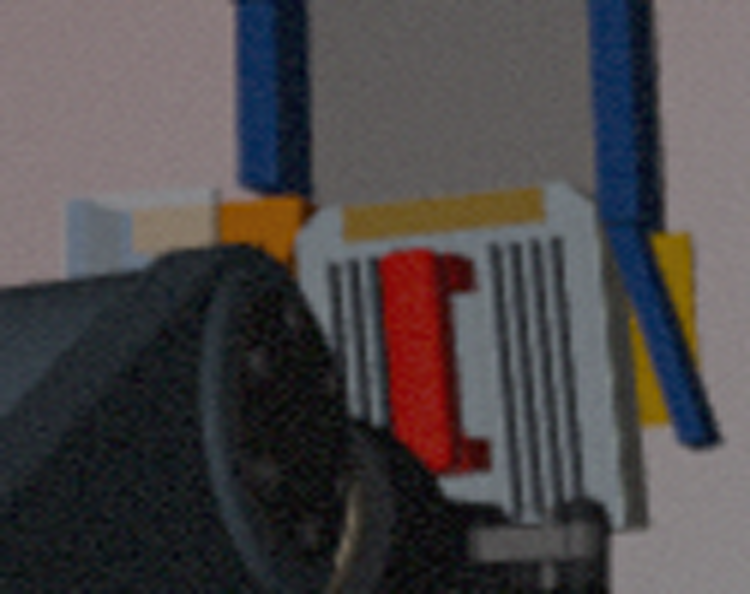

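View pics/wrist14.png

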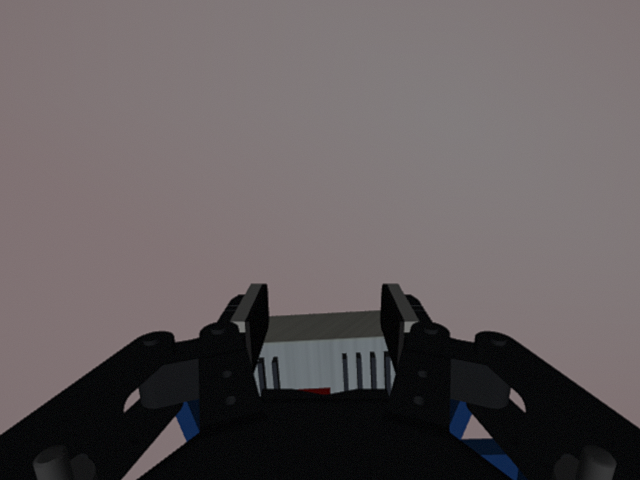

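The top crop shows the module's front-left corner on the catch wedge at (298,240), and its right flank touching the right wall end at (605,230): a mild jam. I'll turn slightly more clockwise and advance gently, watching the force.

Call:
move_arm:
  deltas:
    - [0,0,0,0.02,60]
    - [0,0,0,0.05,60]
    - [0,0,0,0.08,60]
    - [-0.003,0,0,0.1,60]
    - [-0.006,0,-0.001,0.1,60]
    - [-0.009,0,-0.002,0.1,60]
    - [-0.012,0,-0.003,0.1,60]
    - [-0.015,0,-0.003,0.1,60]

```text
t: 17.4
tcp_pos: [0.4592, 0.1704, 0.0297]
tool_rot: [-0.001, 0.999, -0.004, -0.032]
force: [-35.1, 0.5, 1.2]
finger_gap: 0.598
```

```bash
cat >> h.py <<'E'
def mod(name):
    snap("top",name);z=load(name);C=cloud(z)
    m=(mask(z,"red")>0)&(C[...,1]>0);v,u=np.nonzero(m&(C[...,2]>.068));P=onplane(z,np.c_[u,v],.077)[:,:2];r=cv2.minAreaRect((P*1000).astype(np.float32))
    a=np.radians(4.6);R=np.array([[np.cos(a),-np.sin(a)],[np.sin(a),np.cos(a)]])
    print("handle",np.round(r[0],1),np.round(r[1],1),round(r[2],1),"dock xy",(R.T@(np.array(r[0])/1000-[.5735,.178])*1000).round(1))
    cv2.imwrite(f"pics/{name}c.png",cv2.resize(z["p"][140:330,90:270,::-1],None,fx=3,fy=3,interpolation=cv2.INTER_CUBIC))
E
python3 - <<'E'
from h import *
units([.5825,.1787,.030],184.6);mod("top15")
E
```

```text
t 17.4 tcp [0.4592 0.1704 0.0297] yaw -179.86 tilt [-0.0635 -0.0081] F [-35.1   0.5   1.2] gap 0.598 q [ 0.13  0.74  1.87 -0.    0.6  -1.45]
shift units [-0.3075  0.0197 -0.0205] twist units -0.1556 dist 0.124
handle [527.9 170. ] [68.9 15. ] 7.8 dock xy [-46.1  -4.3]
```

Run:
```python
from h import *
a=np.radians(4.6);R=np.array([[np.cos(a),-np.sin(a)],[np.sin(a),np.cos(a)]])
for n in ["top10","top11","top12","top13","top14","top15"]:
    z=load(n);C=cloud(z)
    for c,h,lo,hi in [("red",.077,.069,.09),("orange",.036,.03,.045)]:
        m=(mask(z,c)>0)&(C[...,1]>0)&(C[...,1]<.3)&(C[...,0]<.65)&(C[...,2]>lo)&(C[...,2]<hi);v,u=np.nonzero(m)
        if len(v)<20: continue
        P=onplane(z,np.c_[u,v],h)[:,:2];r=cv2.minAreaRect((P*1000).astype(np.float32));Q=(P-[.5735,.178])@R*1000
        print(n,c,np.round(r[2],1),((np.array(r[0])/1000-[.5735,.178])@R*1000).round(1),"ymin/max dock",np.percentile(Q,[1,99],axis=0).round(1).tolist())
z=load("top15");P=load("top0")
cv2.imwrite("pics/cmp.png",np.vstack([cv2.resize(i["p"][215:275,120:220,::-1],None,fx=6,fy=5,interpolation=cv2.INTER_CUBIC) for i in (z,load("top13"))]))
```

```text
top10 red 8.7 [-40.4   3.2] ymin/max dock [[-68.2, -5.5], [-9.5, 11.7]]
top10 orange 3.3 [12.5 58.2] ymin/max dock [[7.8, 51.9], [16.7, 64.6]]
top11 red 6.0 [-51.   -2.9] ymin/max dock [[-84.7, -10.4], [-17.3, 5.0]]
top11 orange 3.2 [ 1.6 54. ] ymin/max dock [[-12.0, 43.0], [16.7, 64.9]]
top12 red 8.6 [-43.5  -1.3] ymin/max dock [[-73.6, -10.2], [-10.2, 6.9]]
top13 red 8.0 [-49.9  -4.6] ymin/max dock [[-83.2, -13.3], [-16.6, 3.5]]
top13 orange 3.5 [ 1.6 53.1] ymin/max dock [[-12.4, 42.9], [16.7, 64.9]]
top14 red 7.2 [-46.5  -3.9] ymin/max dock [[-78.7, -12.0], [-13.3, 3.8]]
top14 orange 89.1 [ 8.9 54.3] ymin/max dock [[0.1, 44.4], [16.8, 64.6]]
top15 red 7.8 [-46.1  -4.3] ymin/max dock [[-78.6, -12.1], [-12.3, 3.7]]
top15 orange 89.1 [ 9.8 54.2] ymin/max dock [[2.9, 42.9], [16.9, 64.5]]
```

View pics/cmp.png

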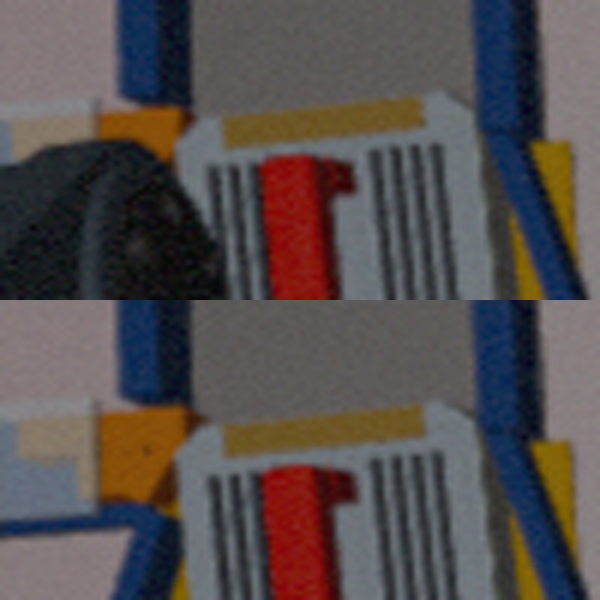

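Comparing frames: the earlier centred push had got further (catch already 9 mm aside). The left-biased push has cocked the module against the right wall end. I'll back off, go round, and nudge the rear right flank leftwards to square it before pushing with both fingers.

Call:
move_arm:
  deltas:
    - [0.04,0,0,0,60]
    - [0.08,0,0,-0.05,60]
    - [0.12,0,0,-0.12,60]
    - [0.14,0,0,-0.156,40]
    - [0.15,0,0,-0.156,20]
    - [0.15,0,0,-0.156,0]
    - [0.15,0,0,-0.156,0]
    - [0.15,0,0,-0.156,0]

```text
t: 18.12
tcp_pos: [0.4306, 0.1726, 0.0341]
tool_rot: [-0.036, 0.999, 0.0, 0.001]
force: [0.4, -0.4, 0.1]
finger_gap: 0.002
```

Run:
```python
from h import *
a=np.radians(4.6);R=np.array([[np.cos(a),-np.sin(a)],[np.sin(a),np.cos(a)]])
for p in [(-135,-82),(-96,-82),(-96,-60)]:
    print(p);units(np.r_[[.5735,.178]+R@np.array(p)/1000,.026],184.6)
mod("top16");snap("wrist","wrist16")
```

```text
(-135, -82)
t 18.12 tcp [0.4306 0.1726 0.0341] yaw -175.83 tilt [0.0027 0.0004] F [ 0.4 -0.4  0.1] gap 0.002 q [ 0.14  0.71  1.98 -0.    0.45 -1.5 ]
shift units [-0.0213 -0.2202  0.0202] twist units -0.0149 dist 0.089
(-96, -82)
t 18.12 tcp [0.4306 0.1726 0.0341] yaw -175.83 tilt [0.0027 0.0004] F [ 0.4 -0.4  0.1] gap 0.002 q [ 0.14  0.71  1.98 -0.    0.45 -1.5 ]
shift units [-0.1188 -0.2194  0.0205] twist units -0.0149 dist 0.1
(-96, -60)
t 18.12 tcp [0.4306 0.1726 0.0341] yaw -175.83 tilt [0.0027 0.0004] F [ 0.4 -0.4  0.1] gap 0.002 q [ 0.14  0.71  1.98 -0.    0.45 -1.5 ]
shift units [-0.1184 -0.1644  0.0205] twist units -0.0149 dist 0.081
handle [526.  169.4] [68.9 15.2] 8.3 dock xy [-48.   -4.8]
```

View pics/top16c.png

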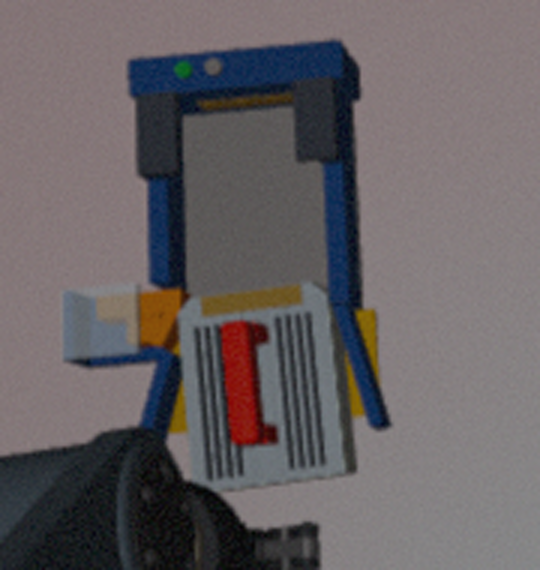

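View pics/wrist16.png

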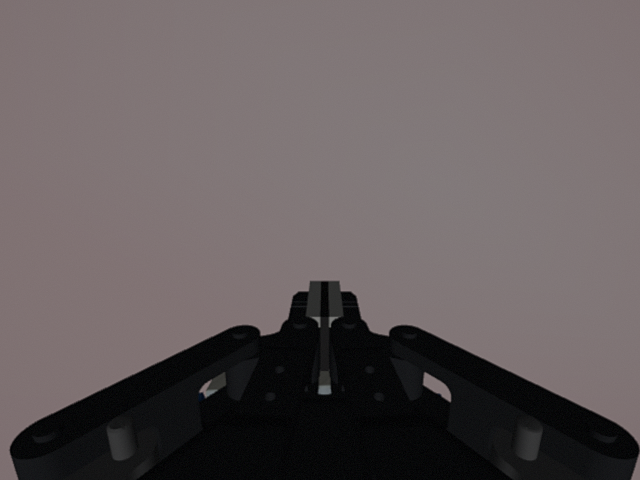

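Call:
move_arm:
  deltas:
    - [0,-0.04,0.005,-0.015,0]
    - [0,-0.1,0.01,-0.015,0]
    - [0,-0.16,0.012,-0.015,0]
    - [0,-0.21,0.012,-0.015,0]
    - [-0.02,-0.225,0.012,-0.015,0]
    - [-0.06,-0.225,0.012,-0.015,0]
    - [-0.1,-0.225,0.012,-0.015,0]
    - [-0.115,-0.225,0.012,-0.015,0]

```text
t: 18.88
tcp_pos: [0.4854, 0.086, 0.0295]
tool_rot: [-0.04, 0.999, -0.0, 0.003]
force: [1.4, 0.0, 0.6]
finger_gap: 0.002
```

Call:
move_arm:
  deltas:
    - [0,0,0,0,0]
    - [0,0.01,0,0,0]
    - [0,0.02,0,0,0]
    - [0,0.03,0,0,0]
    - [0,0.04,0,0,0]
    - [0,0.045,0,0,0]
    - [0,0.05,0,0,0]
    - [0,0.055,0,0,0]

```text
t: 19.55
tcp_pos: [0.4774, 0.1076, 0.029]
tool_rot: [-0.042, 0.999, -0.001, -0.002]
force: [-3.2, -8.1, 2.3]
finger_gap: 0.001
```

Run:
```python
from h import *
units([.4824,.1106,.030],184.6);mod("top17")
```

```text
t 19.55 tcp [0.4774 0.1076 0.029 ] yaw -175.24 tilt [-0.0044 -0.0015] F [-3.2 -8.1  2.3] gap 0.001 q [-0.01  0.73  1.92 -0.    0.5  -1.66]
shift units [-0.0131  0.0065 -0.0025] twist units 0.0055 dist 0.006
handle [558.5 173.1] [10.2  0. ] 89.1 dock xy [-15.3  -3.7]
```

View pics/top17c.png

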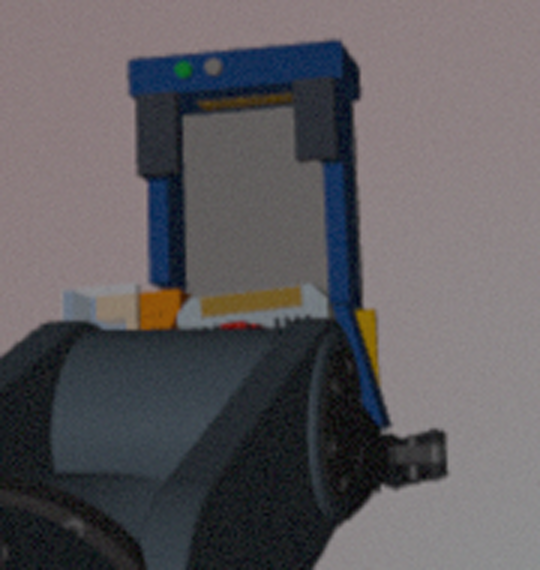

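Call:
move_arm:
  deltas:
    - [0,0.004,0,0,0]
    - [0,0.008,0,0,0]
    - [0,0.012,0,0,0]
    - [0,0.016,0,0,0]
    - [0,0.02,0,0,0]
    - [0,0.02,0,0,0]
    - [0,0.02,0,0,0]
    - [0,0.02,0,0,0]

```text
t: 20.27
tcp_pos: [0.4744, 0.1147, 0.0289]
tool_rot: [-0.041, 0.999, -0.001, -0.005]
force: [-6.0, -8.8, 3.9]
finger_gap: -0.006
```

Run:
```python
from h import *
units([.4774,.1106,.030],184.6)
s=__import__("station").manip.sense()["tcp_pos"];a=np.radians(4.6);R=np.array([[np.cos(a),-np.sin(a)],[np.sin(a),np.cos(a)]]);print((s[:2]-[.5735,.178])@R)
snap("side","side18")
z=load("side18");cv2.imwrite("pics/s18c.png",cv2.resize(z["p"][130:230,190:310,::-1],None,fx=6.5,fy=6,interpolation=cv2.INTER_CUBIC))
```

```text
t 20.27 tcp [0.4744 0.1147 0.0289] yaw -175.26 tilt [-0.0094 -0.002 ] F [-6.  -8.8  3.9] gap -0.006 q [ 0.01  0.73  1.92 -0.    0.51 -1.64]
shift units [-0.0067 -0.0109 -0.0028] twist units 0.005 dist 0.005
[-0.1038779  -0.05510722]
```

View pics/s18c.png

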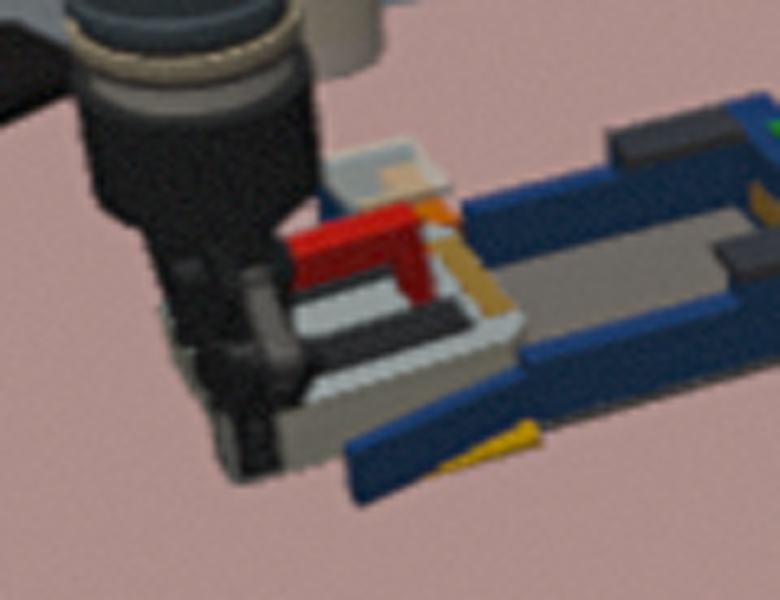

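Call:
move_arm:
  deltas:
    - [0,-0.03,0,0,0]
    - [0,-0.06,0,0,0]
    - [0.03,-0.07,0,0,0]
    - [0.08,-0.07,0,0,0]
    - [0.13,-0.06,0,0,0]
    - [0.15,-0.03,0,0,0]
    - [0.15,0.02,0,0,20]
    - [0.15,0.08,0,0,40]

```text
t: 20.98
tcp_pos: [0.4169, 0.1422, 0.0291]
tool_rot: [-0.039, 0.999, 0.0, 0.0]
force: [0.5, -0.5, 0.9]
finger_gap: 0.269
```

Run:
```python
from h import *
units([.43,.1675,.026],184.6);mod("top19")
```

```text
t 20.98 tcp [0.4169 0.1422 0.0291] yaw -175.58 tilt [0.0008 0.0001] F [ 0.5 -0.5  0.9] gap 0.269 q [ 0.07  0.71  2.04  0.    0.39 -1.57]
shift units [-0.0376  0.0604  0.0078] twist units -0.0062 dist 0.029
handle [521.3 171.5] [68.5 15.1] 4.7 dock xy [-52.5  -2.3]
```

View pics/top19c.png

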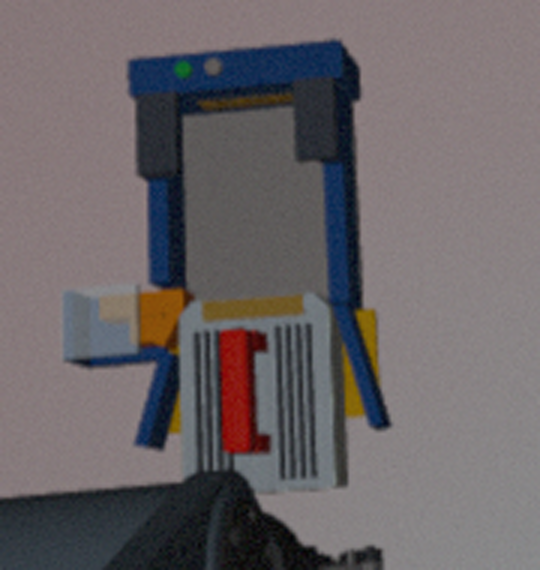

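Squared: yaw 4.7° against the dock's 4.6°, 2 mm right of centre, which is within the play. Now lining up the two-finger push.

Call:
move_arm:
  deltas:
    - [0,0.01,0,-0.006,60]
    - [0,0.025,0,-0.006,60]
    - [0,0.035,0,-0.006,60]
    - [0,0.035,0.004,-0.006,60]
    - [0,0.035,0.008,-0.006,60]
    - [-0.01,0.035,0.01,-0.006,60]
    - [-0.02,0.035,0.01,-0.006,60]
    - [-0.02,0.035,0.01,-0.006,60]

```text
t: 21.7
tcp_pos: [0.425, 0.1575, 0.025]
tool_rot: [-0.042, 0.999, 0.0, 0.001]
force: [1.0, 0.6, 0.5]
finger_gap: 0.598
```

Run:
```python
from h import *
units([.4489,.168,.026],184.6);snap("wrist","wrist20")
```

```text
t 21.7 tcp [0.425  0.1575 0.025 ] yaw -175.23 tilt [0.0023 0.0002] F [1.  0.6 0.5] gap 0.598 q [ 0.11  0.72  2.01 -0.    0.4  -1.55]
shift units [-0.0618  0.0212 -0.0023] twist units 0.0058 dist 0.026
```

View pics/wrist20.png

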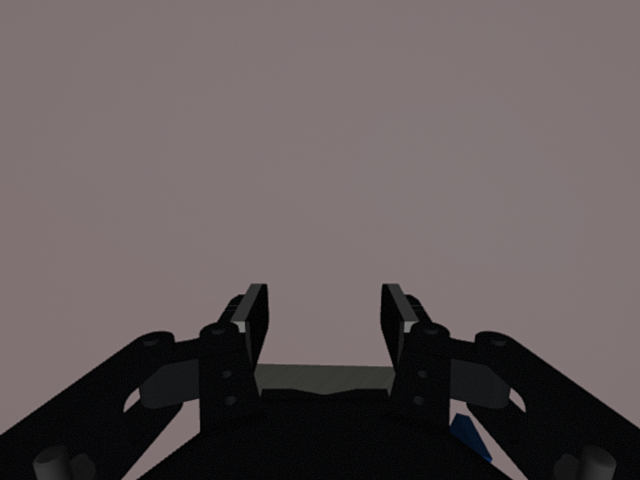

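Call:
move_arm:
  deltas:
    - [0,0.012,0,0,60]
    - [-0.01,0.022,0,0.006,60]
    - [-0.025,0.022,0,0.006,60]
    - [-0.045,0.022,0,0.006,60]
    - [-0.062,0.022,-0.003,0.006,60]
    - [-0.08,0.022,-0.007,0.006,60]
    - [-0.097,0.022,-0.011,0.006,60]
    - [-0.115,0.022,-0.014,0.006,60]

```text
t: 22.42
tcp_pos: [0.4602, 0.1688, 0.0297]
tool_rot: [-0.041, 0.999, -0.001, -0.01]
force: [-14.0, -7.0, -0.7]
finger_gap: 0.602
```

Run:
```python
from h import *
units([.5825,.1787,.030],184.6);mod("top21")
```

```text
t 22.42 tcp [0.4602 0.1688 0.0297] yaw -175.34 tilt [-0.02   -0.0033] F [-14.   -7.   -0.7] gap 0.602 q [ 0.12  0.73  1.9  -0.    0.53 -1.53]
shift units [-3.066e-01 -1.000e-04 -7.100e-03] twist units 0.002 dist 0.123
handle [525.9 172.4] [68.1 15. ] 5.9 dock xy [-47.9  -1.8]
```

View pics/top21c.png

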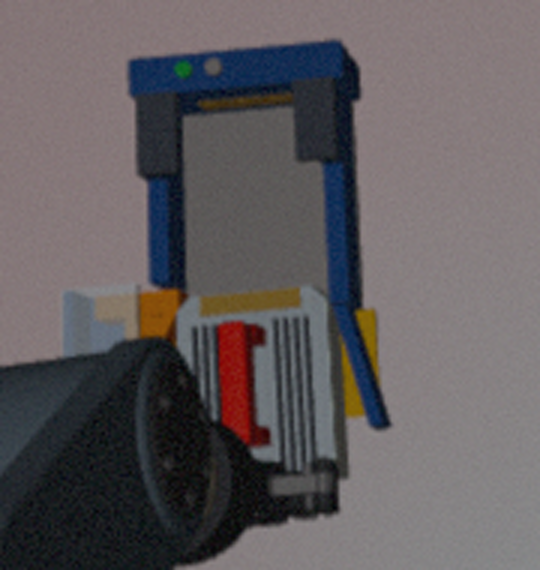

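Good: 14 N and it is moving. Continuing.

Call:
move_arm:
  deltas:
    - [-0.012,0,-0.002,0.02,60]
    - [-0.024,0,-0.003,0.03,60]
    - [-0.036,0,-0.004,0.03,60]
    - [-0.048,0,-0.005,0.03,60]
    - [-0.06,0,-0.006,0.03,60]
    - [-0.072,0,-0.007,0.03,60]
    - [-0.084,0,-0.008,0.03,60]
    - [-0.09,0,-0.008,0.03,60]

```text
t: 23.13
tcp_pos: [0.4914, 0.1721, 0.0313]
tool_rot: [-0.034, 0.999, -0.001, -0.013]
force: [-7.0, -1.6, 0.9]
finger_gap: 0.599
```

Run:
```python
from h import *
units([.5825,.1787,.030],184.6);mod("top22")
```

```text
t 23.13 tcp [0.4914 0.1721 0.0313] yaw -176.15 tilt [-0.0263 -0.0034] F [-7.  -1.6  0.9] gap 0.599 q [ 0.12  0.74  1.82 -0.    0.6  -1.52]
shift units [-0.2284  0.0012 -0.0029] twist units -0.0261 dist 0.091
handle [558.6 175.1] [66.3 14.8] 5.6 dock xy [-15.1  -1.7]
```

View pics/top22c.png

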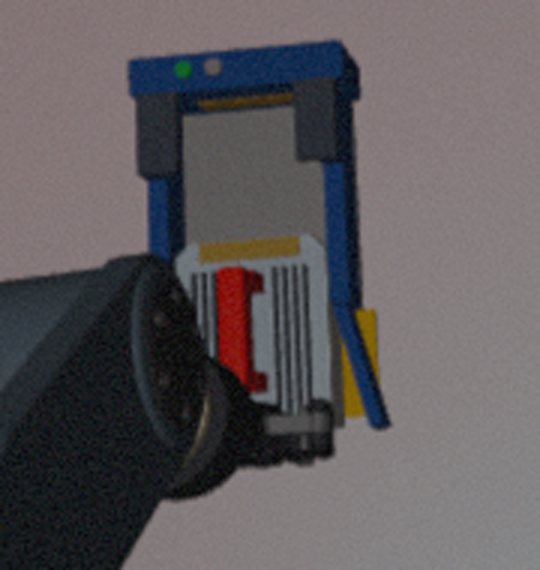

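Past the catch tip, at 7 N. I'll back off a little, narrow the fingers so they clear the catch, and push on.

Call:
move_arm:
  deltas:
    - [0.02,0,0,-0.01,60]
    - [0.04,0,0,-0.026,60]
    - [0.05,0,0,-0.026,45]
    - [0.05,0,0,-0.026,30]
    - [0.05,0,0,-0.026,30]
    - [0.03,0,0,-0.026,30]
    - [0.01,0,0,-0.026,30]
    - [-0.01,0,0,-0.026,30]

```text
t: 23.85
tcp_pos: [0.5031, 0.1726, 0.0332]
tool_rot: [-0.04, 0.999, -0.001, -0.007]
force: [-11.9, -3.1, 3.9]
finger_gap: 0.303
```

Call:
move_arm:
  deltas:
    - [-0.015,0,-0.002,0,30]
    - [-0.03,0,-0.004,0,30]
    - [-0.045,0,-0.006,0,30]
    - [-0.06,0,-0.007,0,30]
    - [-0.075,0,-0.008,0,30]
    - [-0.09,0,-0.009,0,30]
    - [-0.105,0,-0.01,0,30]
    - [-0.12,0,-0.011,0,30]

```text
t: 24.52
tcp_pos: [0.5521, 0.1762, 0.0369]
tool_rot: [-0.04, 0.999, -0.001, -0.006]
force: [-6.7, -2.1, -2.5]
finger_gap: 0.301
```

Run:
```python
from h import *
units([.5825,.1787,.034],184.6);mod("top23");snap("side","side23")
z=load("side23");cv2.imwrite("pics/s23c.png",cv2.resize(z["p"][130:230,210:350,::-1],None,fx=5.5,fy=5.5,interpolation=cv2.INTER_CUBIC))
```

```text
t 24.52 tcp [0.5521 0.1762 0.0369] yaw -175.46 tilt [-0.0112 -0.0022] F [-6.7 -2.1 -2.5] gap 0.301 q [ 0.12  0.77  1.68 -0.    0.71 -1.53]
shift units [-0.0763  0.0003  0.0064] twist units -0.0019 dist 0.031
handle [621.4 179.9] [65.  14.7] 5.4 dock xy [47.9 -2. ]
```

View pics/s23c.png

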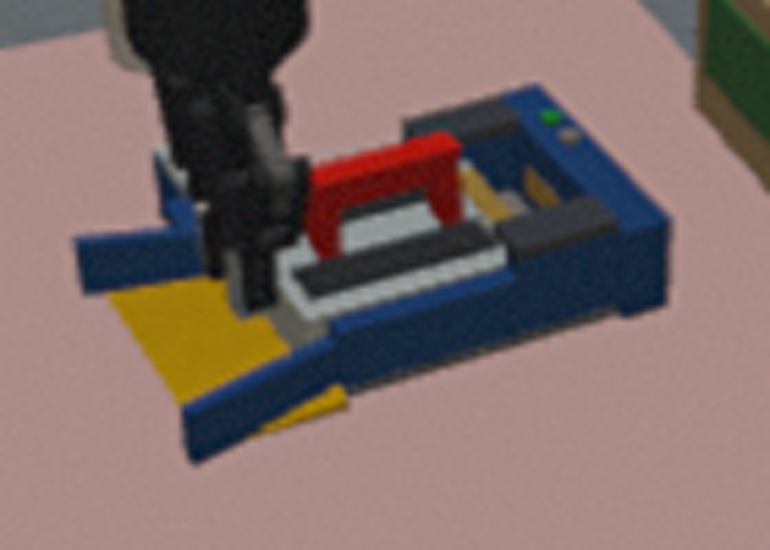

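Module centre at dock x = 48; home is 77.5. Pushing the last 30 mm.

Call:
move_arm:
  deltas:
    - [-0.012,0,0.004,0,30]
    - [-0.024,0,0.008,0,30]
    - [-0.036,0,0.008,0,30]
    - [-0.048,0,0.006,0,30]
    - [-0.06,0,0.004,0,30]
    - [-0.072,0,0.002,0,30]
    - [-0.082,0,0.0,0,30]
    - [-0.09,0,0,0,30]

```text
t: 25.28
tcp_pos: [0.5836, 0.1793, 0.0357]
tool_rot: [-0.04, 0.999, -0.001, -0.011]
force: [-15.4, -2.4, 0.7]
finger_gap: 0.299
```

Run:
```python
from h import *
units([.5825,.1787,.034],184.6);mod("top24");snap("side","side24")
z=load("side24");cv2.imwrite("pics/s24c.png",cv2.resize(z["p"][130:230,210:350,::-1],None,fx=5.5,fy=5.5,interpolation=cv2.INTER_CUBIC))
```

```text
t 25.28 tcp [0.5836 0.1793 0.0357] yaw -175.46 tilt [-0.0214 -0.0025] F [-15.4  -2.4   0.7] gap 0.299 q [ 0.12  0.8   1.59 -0.    0.78 -1.53]
shift units [ 0.0028 -0.0012  0.0044] twist units -0.0022 dist 0.002
handle [655.2 182.7] [58.9 15. ] 4.7 dock xy [81.8 -1.8]
```

View pics/s24c.png

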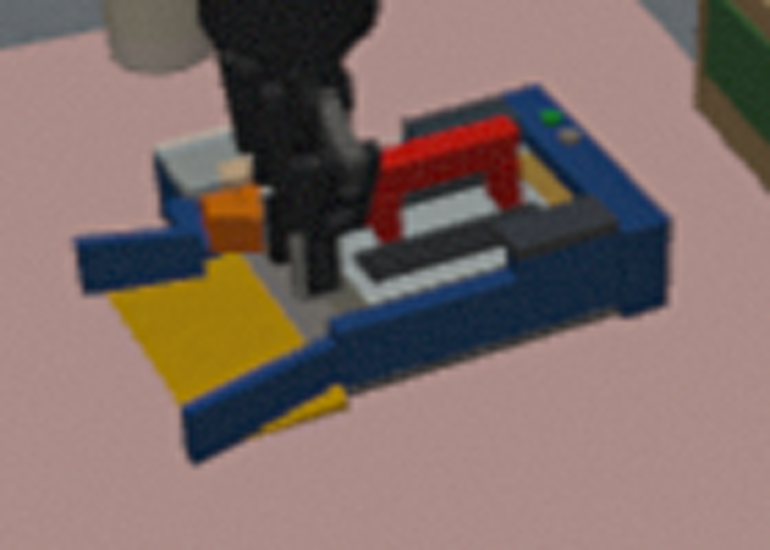

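View pics/top24c.png

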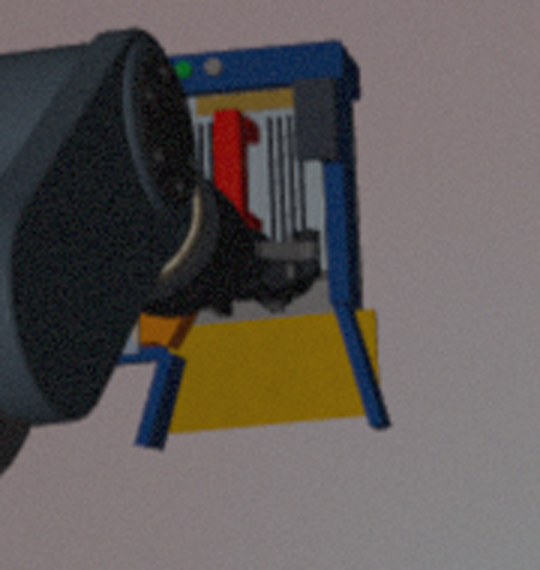

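The catch already looks sprung out. I'll press a bit further to confirm the stop, then back off and lift away to look.

Call:
move_arm:
  deltas:
    - [-0.005,0,0,0,30]
    - [-0.01,0,0,0,30]
    - [-0.015,0,0,0,30]
    - [-0.02,0,-0.001,0,30]
    - [-0.025,0,-0.002,0,30]
    - [-0.025,0,-0.002,0,30]
    - [-0.025,0,-0.002,0,30]
    - [-0.025,0,-0.002,0,30]

```text
t: 26.05
tcp_pos: [0.5837, 0.1793, 0.0358]
tool_rot: [-0.04, 0.999, -0.002, -0.021]
force: [-26.8, -3.8, 10.3]
finger_gap: 0.299
```

Run:
```python
from h import *
units([.5825,.1787,.034],184.6)
```

```text
t 26.05 tcp [0.5837 0.1793 0.0358] yaw -175.41 tilt [-0.042  -0.0052] F [-26.8  -3.8  10.3] gap 0.299 q [ 0.12  0.8   1.57 -0.    0.81 -1.54]
shift units [ 0.003  -0.0013  0.0046] twist units -0.0005 dist 0.002
```

Hard stop: 27 N with no further motion. Backing off along x, then lifting.

Call:
move_arm:
  deltas:
    - [0.04,0,0,0,30]
    - [0.08,0,0,0,30]
    - [0.13,0,0,0,30]
    - [0.18,0,0,0,30]
    - [0.22,0,-0.05,0,30]
    - [0.26,0,-0.12,0,30]
    - [0.29,0,-0.2,0,30]
    - [0.3,0,-0.28,0,30]

```text
t: 26.72
tcp_pos: [0.4809, 0.1713, 0.1519]
tool_rot: [-0.039, 0.999, -0.0, -0.001]
force: [-0.2, -0.1, 0.6]
finger_gap: 0.302
```

Call:
move_arm:
  deltas:
    - [0.03,0,-0.07,0,30]
    - [0.06,-0.05,-0.13,0,30]
    - [0.06,-0.12,-0.18,0,30]
    - [0.06,-0.2,-0.2,0,30]
    - [0.06,-0.28,-0.2,0,30]
    - [0.06,-0.34,-0.2,0,30]
    - [0.06,-0.37,-0.2,0,30]
    - [0.06,-0.37,-0.2,0,30]

```text
t: 27.38
tcp_pos: [0.4723, 0.0192, 0.232]
tool_rot: [-0.038, 0.999, -0.001, 0.002]
force: [-0.1, -0.4, 0.0]
finger_gap: 0.301
```

Run:
```python
from h import *
units([.5,.1,.2],184.6);mod("top26");snap("side","side26")
z=load("side26");cv2.imwrite("pics/s26c.png",cv2.resize(z["p"][130:230,210:350,::-1],None,fx=5.5,fy=5.5,interpolation=cv2.INTER_CUBIC))
a=np.radians(4.6);R=np.array([[np.cos(a),-np.sin(a)],[np.sin(a),np.cos(a)]])
for n in ["top0","top26"]:
    z=load(n);C=cloud(z);m=(mask(z,"orange")>0)&(C[...,1]>.1)&(C[...,1]<.3)&(C[...,0]<.65)&(C[...,2]>.03);v,u=np.nonzero(m);Q=(onplane(z,np.c_[u,v],.036)[:,:2]-[.5735,.178])@R*1000
    print(n,np.percentile(Q,[1,99],axis=0).round(1).tolist())
    d=abs(load("top0")["p"].astype(int)-load("top26")["p"]).sum(2)
for nm,(u0,u1,v0,v1) in {"spare":(325,395,285,365),"driver":(365,445,120,210),"tape":(300,360,130,188)}.items(): print(nm,"mean diff",d[v0:v1,u0:u1].mean().round(1),(d[v0:v1,u0:u1]>120).sum())
```

```text
t 27.38 tcp [0.4723 0.0192 0.232 ] yaw -175.69 tilt [ 0.0039 -0.0014] F [-0.1 -0.4  0. ] gap 0.301 q [-0.2   0.34  1.82 -0.    0.98 -1.84]
shift units [-0.0838  0.1963  0.0801] twist units -0.0103 dist 0.091
handle [653.5 182.5] [62.3 15.4] 5.1 dock xy [80.1 -2. ]
top0 [[-10.7, 39.4], [16.7, 64.8]]Traceback (most recent call last):
  File "<stdin>", line 7, in <module>
    return _quantile_unchecked(
        a, q, axis, out, overwrite_input, method, keepdims, weights)
    return _ureduce(a,
                    func=_quantile_ureduce_func,
    ...<5 lines>...
                    overwrite_input=overwrite_input,
                    method=method)
    r = func(a, **kwargs)
    result = _quantile(arr,
                       quantiles=q,
    ...<2 lines>...
                       out=out,
                       weights=wgt)
    slices_having_nans = np.isnan(arr[-1, ...])
                                  ~~~^^^^^^^^^
IndexError: index -1 is out of bounds for axis 0 with size 0
```

View pics/top26c.png

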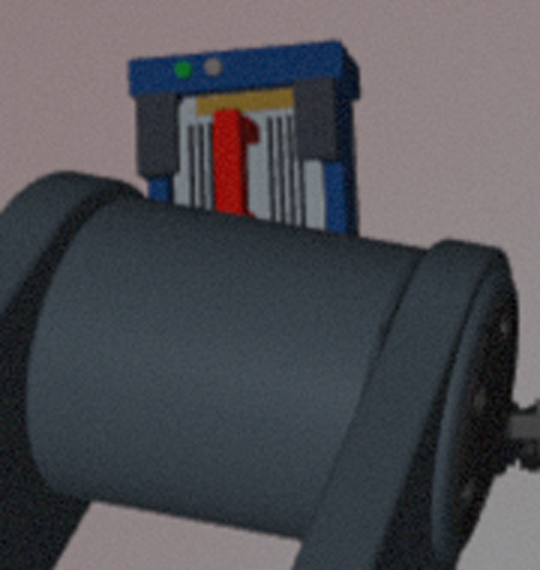

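View pics/s26c.png

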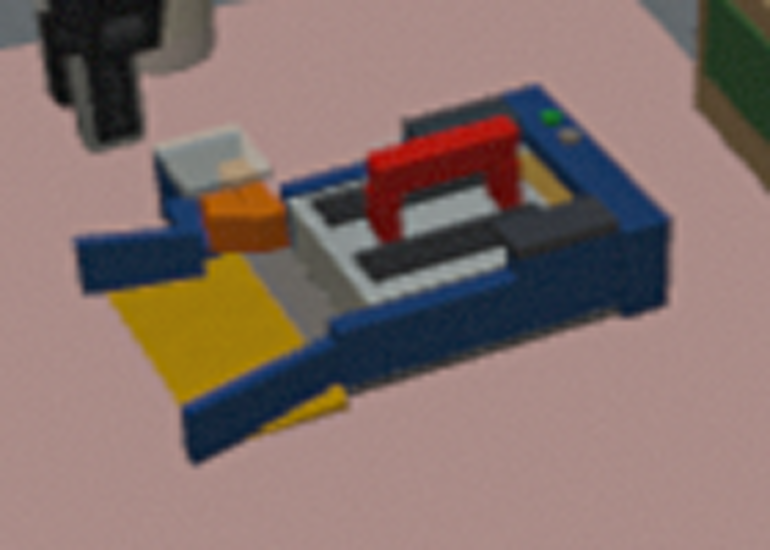

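View pics/top26.png

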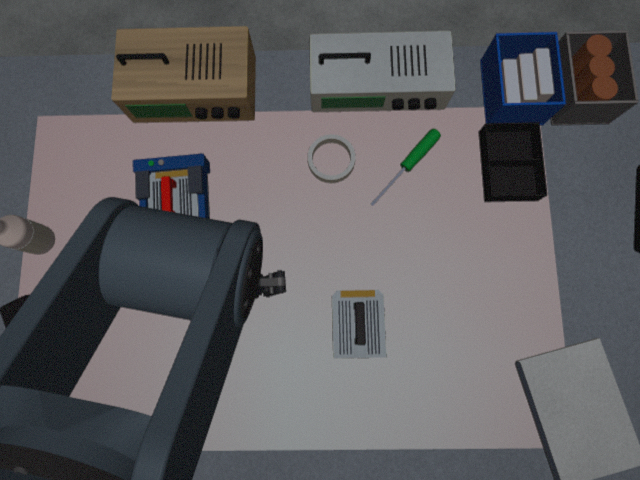

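Run:
```python
from h import *
for n in("side0","side26"):
    z=load(n);m=mask(z,"orange")[150:185,235:270];v,u=np.nonzero(m);print(n,len(u),u.min()+235,u.max()+235,v.min()+150,v.max()+150,u.mean()+235)
d=abs(load("top0")["p"].astype(int)-load("top26")["p"]).sum(2)
for nm,(u0,u1,v0,v1) in {"spare":(325,395,285,365),"driver":(365,445,120,210),"tape":(300,360,130,188)}.items(): print(nm,"mean diff",d[v0:v1,u0:u1].mean().round(1),(d[v0:v1,u0:u1]>120).sum())
from station import manip
print(manip.sense()["t"], manip.sign_off())
```

```text
side0 69 247 261 163 169 253.57971014492753
side26 69 247 261 163 169 253.57971014492753
spare mean diff 37.6 0
driver mean diff 41.8 0
tape mean diff 41.6 0
the job is handed in; nothing more can be done
27.4833 None
```

The red-handled module is fully home in the dock and the orange catch has sprung out behind it. I handed the job in at 27.5 s.

**What I did:** I gripped the red handle, set the module on the yellow ramp with the brass end towards the dock, and let go. I then pushed it up the ramp with the fingers. It cocked against the catch and jammed at up to 35 N. I backed off, nudged the rear right side to square it, and pushed again with two fingers. It then passed the catch at about 14 N.

**Last checks:**
- **Stop:** under a 27 N push the module did not move any further.
- **Catch:** in the side view its orange pixels are the same as before the module was loaded, so it is fully out.
- **Other objects:** the black-handled module, screwdriver and tape look unmoved between the first and last top views.
- **Robot:** the arm is clear of everything, with about 0 N on the tool.
- **Disagreement:** the top view put the handle centre at dock x = 80 mm instead of 77.5. The arm hid part of the handle in that picture, which pushes the reading forward. The arm also hid the catch from above, so that check rests on the side camera alone.

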